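# Rack the last bar and set the counter

### The job

Lay the loose steel bar gently across the rack into the free pair of V-grooves, so that it is cradled like the two bars beside it. Then roll the counter's knurled wheel until the 3, for the three bars now in the rack, stands in the middle of the window. Leave the other bars, the micrometer and the thread ring where they are.

Things in the scene. Friction and masses are not known exactly. Their poses are not given: they have to be found in the camera images.
- loose_bar: Ground steel bar, 18 mm diameter, 150 mm long, 0.2 to 0.4 kg, with a thin dark ring near each end; lies on the bench between rack and counter and can roll. Origin in the middle of the bar on its axis; x axis along the bar.
- v_rack: Fixed rack, grey base 112 x 172 x 8 mm, origin under its middle, z up. Two aluminium rails along rack y, 12 mm thick, 42 mm high, at rack x = -40 and +40 mm (68 mm free between). Each has three 90-degree V-grooves, 14 mm deep, 28 mm wide at the top, at rack y = -56, 0 (both taken) and +56 mm (free). Bars lie along rack x across both rails.
- free_groove (a point): Where the middle of the bar's axis is when the bar lies properly in the free grooves: rack x = 0, y = +56 mm, 40.7 mm above the bench. Same axes as the rack. The side of the next bar is 47 mm away: do not open the fingers wide here.
- bar_1: Bar like the loose one (18 x 150 mm), lying loose in the rack's grooves at rack y = -56 mm; stays there. Origin mid-length on its axis.
- bar_2: Bar like the loose one, lying loose in the rack's middle grooves, rack y = 0; stays there. Origin mid-length on its axis.
- counter: Fixed grey counter box, 80 (x) x 116 (y) x 37.5 mm high, from x = -38 to +42 mm about its origin on the bench; z up, front toward its own -x and the robot. A black knurled wheel stands out 30 mm from the front. A 19 x 17 mm window in the top shows one white digit, upright as seen from the front, with a white tick either side of the window's middle.
- wheel_axis (a point): On the wheel's upright axis at half its thickness, 25 mm above the bench, counter x = -20 mm, y = 0; counter's axes. The wheel has 48 mm radius and spans 18 to 32 mm above the bench, nothing below or above it where it stands out. Its front point is at counter x = -68 mm; to 0.6 rad either side of that, shut fingers can press on the edge and roll it.
- number_wheel (a joint): Turn of the wheel in rad, growing counter-clockwise from above (its front edge moves to the counter's -y, the robot's right). Endless both ways. Digit k stands in the window at k x 0.6283 rad and every 6.2832 rad on; 3 is at 1.885. No clicks: it stays where left; 0.03 N m resists, so a finger pressed on the edge with 3 to 10 N drives it by friction.
- window (a point): Middle of the window, at the height of the wheel's upper face: counter x = +14 mm, y = 0, 32 mm above the bench.
- digit_3 (a point): Middle of the digit 3 on the wheel's upper face, 34 mm from the wheel's axis; turns with the wheel. Digits are 15 mm high, 11 mm wide, 36 degrees apart.
- micrometer: Micrometer, 45 x 140 x 18 mm, lying loose behind the work; stays. Origin in the middle of its underside.
- thread_ring: Steel thread ring gauge, 45 mm diameter, 14 mm high, lying loose behind the counter; stays. Origin in the middle of its underside.

How it is judged:
By the outcome, as a careful person would: the job done as asked, in the order asked, and still so for the second after the job is handed in, with the robot touching nothing.
It also fails if it takes over 58 s, if anything falls off the work surface, if the arm or the gripper's body presses on something with over 40 N, if the wrist force passes 120 N, or if a joint passes its speed limit or range.

### The arm

A 6-joint arm with a two-finger parallel gripper is mounted at the origin on a cart in front of the work surface, level with it; the furniture and walls round the work are solid. World frame = base frame: x ahead of the robot, y to its left, z up, the work surface at z = 0. Lengths are in m, angles in rad, forces in N, time in s.
With the tool pointing down it reaches from about 0.3 to 0.775 m from the base axis. Payload 14.6 kg.
Tool frame: the origin (TCP) lies between the finger pads; the fingertips stand 8 mm ahead of it and the grasp point (between the pads) lies 11 mm behind it; z points along the fingers, y is the direction in which the jaws open and shut (so a half turn about z gives the same grasp; the last joint's range is limited). The gripper opens to 94 mm and grips with 3 to 60 N. Pads are 16 mm wide; open, the fingers measure 119 mm over their backs; the gripper's body (75 mm by 177 mm) begins 78 mm behind the grasp point.
Start: joints at [1.176, 0.3, 1.521, -0, 1.321, -0.067], TCP at [0.177, 0.521, 0.213] pointing down, gripper open.
Joint ranges: [-3.03, 3.03], [-0.79, 2.21], [0.23, 2.52], [-1.04, 4.18], [0, 3.07], [-2.55, 2.55]. Speed limits (rad/s): [2.22, 2.22, 2.57, 3.14, 3.14, 3.14].

### API

Orientations are given as [roll, pitch, yaw] about the fixed x, y, z axes, in that order (R = Rz(yaw) Ry(pitch) Rx(roll)).
In Python, from station import ctrl, viewer, workorder gives the robot as it stands.
- The arm moves only by the tool play_rows, never from a script. Its argument "commands" is a list of rows, each an object of numbers: "dx", "dy", "dz": the shift along the tool's x, y, z in m; "ax", "ay", "az": the turn, a rotation vector about the tool's x, y, z in degrees. In form: [{"dx": .., "dy": .., "dz": .., "ax": .., "ay": .., "az": ..}, ...]. A call has exactly 5 rows; each row shifts and turns the pose as measured when the row begins, along the tool's axes as they then stand; what a row does not reach is not made up. A row lasts 1/12 s, in which the tool goes at most 41.7 mm and 7.16 degrees, less where a joint would pass 70% of its speed; a pose out of reach is approached as far as the arm can. A call with a gripper value outside its range is refused whole. "claw" is the opening, from 0 (shut) to 1 (fully open), set as the call begins (left out, the last holds). The fingers move at their own pace and stop on an object; "squeeze" is the grip in N (left out, the last holds). Time passes only in rows, so rows that do not move let the fingers close, or fill a call up. It gives the time, the measured TCP pose, the force and the opening at its end, in the units of the state.
- ctrl.get_obs(): the state, without advancing time (a new reading comes with each control period).
- viewer.camera(name): name is "side" or "top"; returns the picture (384x512x3 uint8, red, green, blue); there is no depth.
- viewer.camera_model(name): a dict with "K" (3x3 intrinsics, pixels), "pose" (4x4, takes a point from camera to world coordinates). Camera axes: x right, y down, z forward; pixel columns grow to the right and rows downward; lengths in m; the calibration is good to about 2 mm. A picture is of the moment at which its call begins. camera_model takes no time and is no camera call.
- workorder.hand_in(): hands the job in, once; it reports no verdict.
The state is a dict: "time_s": time; "qpos": joint angles; "joint_vel": joint speeds; "tau": joint torques, N m; "ee_pos": TCP position; "eef_rot": TCP orientation; "force": force on the tool from outside, world axes, zero at the start; "moment": the same for the moment, N m; "grip_width": finger opening in m.
Only numpy, scipy, OpenCV 4.12 (cv2) and the standard library are available. Lean on these libraries where they do the work, as an engineer would, in place of code of your own. Each camera call takes 0.05 s, during which the arm holds its last target. There are 200 camera calls.

## Working session

There is one attempt and no reset: what is moved stays moved. The work goes in short steps, Python scripts to look and compute and a tool call to move; the robot and the scene stay as the last step left them, time stands still between calls to the robot, and variables do not carry over. Pictures are saved under pics/ and viewed, about 8 in all and at most 12, crops included, and the job is handed in when it is done.

Besides the shell and the picture viewer there is one more tool, called after "Call:" by a JSON object that holds its "method" and its "body". play_rows: Moves the arm, as the interface text tells. Its arguments: {"type":"object","properties":{"commands":{"type":"array","items":{"type":"object","properties":{"dx":{"type":"number"},"dy":{"type":"number"},"dz":{"type":"number"},"ax":{"type":"number"},"ay":{"type":"number"},"az":{"type":"number"}}}},"claw":{"type":"number"},"squeeze":{"type":"number"}},"required":["commands"]}

```bash
mkdir -p pics; ls
cat > h.py <<'E'
import numpy as np, cv2
from station import ctrl, viewer, workorder
def snap(name,fn=None):
    im=viewer.camera(name)
    if fn: cv2.imwrite('pics/'+fn,im[:,:,::-1])
    return im
def ray(name,uv,z):
    m=viewer.camera_model(name);K=np.array(m['K']);P=np.array(m['pose'])
    d=P[:3,:3]@np.linalg.solve(K,[uv[0],uv[1],1.]);o=P[:3,3]
    return o+d*(z-o[2])/d[2]
def proj(name,p):
    m=viewer.camera_model(name);K=np.array(m['K']);P=np.array(m['pose'])
    c=P[:3,:3].T@(np.array(p)-P[:3,3]);c=K@c
    return c[:2]/c[2]
E
python3 - <<'E'
from h import *
print(ctrl.get_obs())
for n in('top','side'):
    snap(n,n+'0.png');m=viewer.camera_model(n);print(n,m)
E
```

```text
pics
{'time_s': 0.0, 'qpos': array([ 1.17638858e+00,  3.00425010e-01,  1.52157296e+00, -4.07612148e-05,
        1.32068225e+00, -6.65999141e-02]), 'joint_vel': array([ 0.00059261, -0.00125444,  0.00118806, -0.00064987, -0.00165293,
        0.00093784]), 'tau': array([-1.22537302e-03, -5.31809306e+01, -3.52733839e+01,  7.08232471e-02,
        2.43911584e-02, -8.18845501e-05]), 'ee_pos': array([0.17700035, 0.52048063, 0.21291504]), 'eef_rot': array([-3.14050487e+00, -3.29842632e-05,  2.81379491e+00]), 'force': array([0.36366878, 0.20307938, 0.56872106]), 'moment': array([ 0.06630614,  0.03237548, -0.06904785]), 'grip_width': 0.09367775940896586}
top {'K': array([[414.82028285,   0.        , 260.5379956 ],
       [  0.        , 414.82028285, 193.69230503],
       [  0.        ,   0.        ,   1.        ]]), 'pose': array([[-0.01457948, -0.98153342,  0.19073432,  0.41707966],
       [-0.99956443,  0.01920219,  0.0224105 ,  0.18963011],
       [-0.02565917, -0.19032451, -0.98138585,  0.87864476],
       [ 0.        ,  0.        ,  0.        ,  1.        ]])}
side {'K': array([[440.5544278 ,   0.        , 251.10582365],
       [  0.        , 440.5544278 , 189.05119226],
       [  0.        ,   0.        ,   1.        ]]), 'pose': array([[ 0.8151742 , -0.33582028,  0.47192771,  0.14333699],
       [-0.5792123 , -0.4754822 ,  0.66214031, -0.42366524],
       [ 0.00203308, -0.81310603, -0.58211205,  0.61256309],
       [ 0.        ,  0.        ,  0.        ,  1.        ]])}
```

View pics/top0.png

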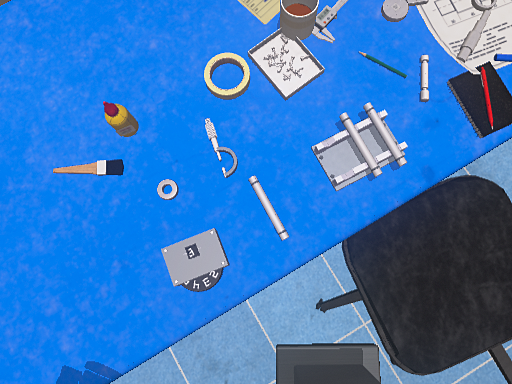

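View pics/side0.png

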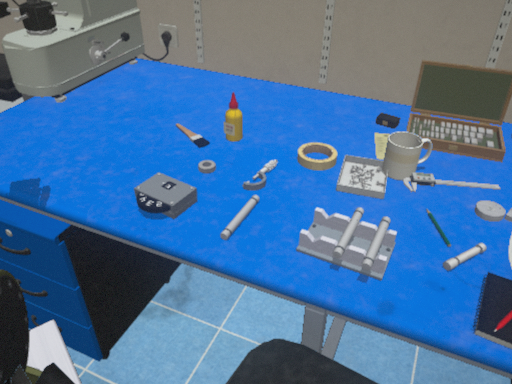

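Run:
```python
from h import *
t=cv2.imread('pics/top0.png');s=cv2.imread('pics/side0.png')
a=cv2.resize(t[222:298,156:236],None,fx=5,fy=5,interpolation=cv2.INTER_CUBIC)
b=cv2.resize(s[166:226,126:206],None,fx=5,fy=5,interpolation=cv2.INTER_CUBIC)
c=cv2.resize(t[95:195,305:415],None,fx=3.6,fy=3.6,interpolation=cv2.INTER_CUBIC)
o=np.zeros((380+0,800,3),np.uint8);o[:380,:400]=a;o[:300,400:800]=b
d=cv2.resize(t[170:245,240:295],None,fx=3,fy=3)
p=np.zeros((740,800,3),np.uint8)[:600]
p=np.zeros((600,800,3),np.uint8)
p[:304,:320]=cv2.resize(a,(320,304));p[:240,320:640]=cv2.resize(b,(320,240))
c=cv2.resize(t[95:195,305:415],(319,290),interpolation=cv2.INTER_CUBIC);p[305:595,:319]=c
p[305:605,320:540]=cv2.resize(t[170:245,240:295],(220,300),interpolation=cv2.INTER_CUBIC)[:295]
cv2.imwrite('pics/crop1.png',p)
# bright low-saturation contours
hsv=cv2.cvtColor(t,cv2.COLOR_BGR2HSV)
m=((hsv[...,1]<90)&(hsv[...,2]>90)).astype(np.uint8)
cs,_=cv2.findContours(m,cv2.RETR_EXTERNAL,cv2.CHAIN_APPROX_NONE)
for c in cs:
    if cv2.contourArea(c)>120:
        r=cv2.minAreaRect(c);print(np.round(r[0],1),np.round(r[1],1),round(r[2],1),cv2.contourArea(c),np.round(cv2.boxPoints(r)).tolist())
```

```text
[330.4 353.6] [106.7  32.6] 12.4 540.5 [[275.0, 358.0], [282.0, 326.0], [386.0, 349.0], [379.0, 381.0]]
[375.6 342.8] [86.5 44.1] 30.8 237.0 [[327.0, 340.0], [350.0, 302.0], [424.0, 346.0], [401.0, 384.0]]
[196.3 263.2] [54.3 58.3] 69.4 2649.0 [[160.0, 248.0], [214.0, 228.0], [233.0, 278.0], [179.0, 299.0]]
[166.8 188.8] [19.1 19.8] 45.0 293.5 [[153.0, 189.0], [167.0, 175.0], [181.0, 189.0], [167.0, 203.0]]
[268.2 207.4] [70.6  8. ] 60.9 486.5 [[248.0, 178.0], [255.0, 175.0], [289.0, 236.0], [282.0, 240.0]]
[221.3 145.3] [61.4 18.3] 67.7 337.5 [[201.0, 120.0], [218.0, 113.0], [241.0, 170.0], [224.0, 177.0]]
[127.  126.5] [16.3 21.9] 45.0 208.0 [[114.0, 129.0], [129.0, 113.0], [141.0, 125.0], [125.0, 140.0]]
[358.6 145.7] [72.4 86.3] 63.4 4176.0 [[304.0, 133.0], [381.0, 94.0], [413.0, 159.0], [336.0, 197.0]]
[424.  78.] [46.  8.] 90.0 267.5 [[420.0, 55.0], [428.0, 55.0], [428.0, 101.0], [420.0, 101.0]]
[226.5  75.5] [45. 45.] 90.0 1598.0 [[204.0, 53.0], [249.0, 53.0], [249.0, 98.0], [204.0, 98.0]]
[446.  43.] [ 86. 130.] 90.0 5400.0 [[381.0, 0.0], [511.0, 0.0], [511.0, 86.0], [381.0, 86.0]]
[300.1  39. ] [ 74.4 116.5] 32.9 4676.5 [[237.0, 68.0], [300.0, -30.0], [363.0, 10.0], [300.0, 108.0]]
[259.   11.5] [23. 40.] 90.0 531.0 [[239.0, 0.0], [279.0, 0.0], [279.0, 23.0], [239.0, 23.0]]
```

View pics/crop1.png

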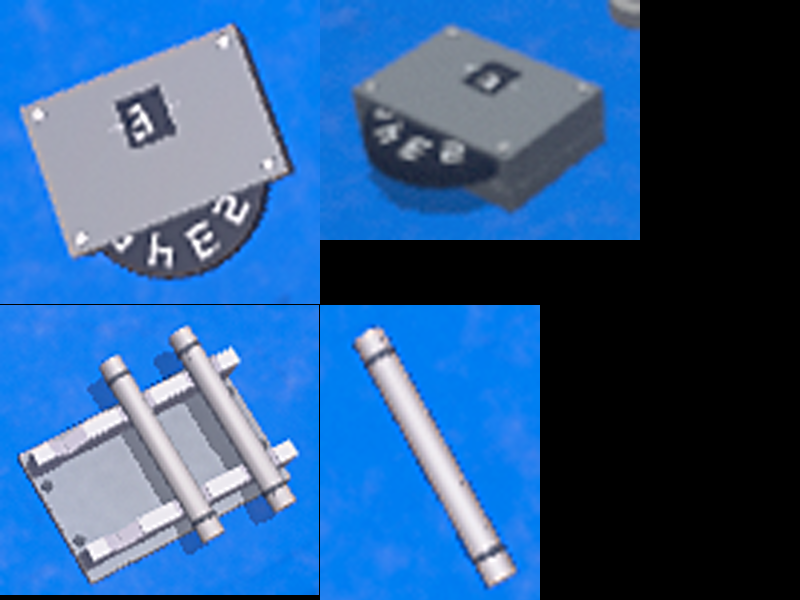

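Run:
```python
from h import *
R=lambda uv,z,n='top':np.round(ray(n,uv,z)*1000,1)
# bar contours from both views: loose bar
def comp(fn,seed,box):
    t=cv2.imread(fn);h=cv2.cvtColor(t,cv2.COLOR_BGR2HSV)
    m=((h[...,1]<110)).astype(np.uint8);m=cv2.morphologyEx(m,cv2.MORPH_CLOSE,np.ones((3,3)))
    n,l=cv2.connectedComponents(m);c,_=cv2.findContours((l==l[seed[1],seed[0]]).astype(np.uint8),0,1)
    c=c[0];r=cv2.minAreaRect(c);b=cv2.boxPoints(r);print(fn,r)
    d=[np.linalg.norm(b[0]-b[1]),np.linalg.norm(b[1]-b[2])]
    e=[(b[1]+b[2])/2,(b[0]+b[3])/2] if d[0]>d[1] else [(b[0]+b[1])/2,(b[2]+b[3])/2]
    return e
for fn,n,seed in(('pics/top0.png','top',(268,207)),('pics/side0.png','side',(241,216))):
    e=comp(fn,seed,0);p=[ray(n,x,.009)*1000 for x in e]
    print(n,np.round(e,1).tolist(),np.round(p,1).tolist(),'mid',(p[0]+p[1])/2,'len',np.linalg.norm(p[0]-p[1]),'ang',np.degrees(np.arctan2(*(p[0]-p[1])[[1,0]])))
f=lambda x,y:(305+x/2.9,95+(y-305)/2.9)
b2=[R(f(110,362),.0407),R(f(210,535),.0407)];b1=[R(f(182,333),.0407),R(f(283,503),.0407)]
for b in(b2,b1):print('rackbar',b,(b[0]+b[1])/2,np.linalg.norm(b[0]-b[1]),np.degrees(np.arctan2(*(b[0]-b[1])[[1,0]])))
print('base corners',R(f(20,455),.008),R(f(92,582),.008))
print('rail tops left ends',R(f(22,458),.042),R(f(88,555),.042),'right',R(f(238,355),.042),R(f(295,452),.042))
g=lambda x,y:(156+x/4,222+y/4)
for p in((25,105),(232,25),(292,172),(72,258)):print('counter corner',R(g(*p),.0375))
print('window',R(g(145,117),.032),'digits4,3,2',R(g(160,250),.032),R(g(202,238),.032),R(g(235,207),.032))
print('ticks',R(g(112,128),.0375),R(g(180,103),.0375))
# side edges
for n in('side',):
    h=lambda x,y:(126+(x-320)/4,166+y/4)
    for p in((355,90),(450,25),(605,92),(510,157)):print('side cc',R(h(*p),.0375,n))
```

```text
pics/top0.png ((268.3222961425781, 207.3711395263672), (70.7106704711914, 8.144466400146484), 61.29404830932617)
top [[251.3000030517578, 176.39999389648438], [285.29998779296875, 238.39999389648438]] [[624.5, 228.8, 9.0], [490.0, 159.1, 9.0]] mid [557.25533229 193.94078561   9.        ] len 151.48825697557936 ang 27.364581181421972
pics/side0.png ((239.34652709960938, 216.46534729003906), (8.443171501159668, 55.302772521972656), 39.28940963745117)
side [[256.8999938964844, 195.10000610351562], [221.8000030517578, 237.89999389648438]] [[629.7, 235.8, 9.0], [485.0, 158.0, 9.0]] mid [557.32570942 196.87660157   9.        ] len 164.29492874389868 ang 28.254884762194074
rackbar [array([747.6,  31.1,  40.7]), array([615.9, -32.8,  40.7])] [681.75  -0.85  40.7 ] 146.38340069830326 25.882365673117164
rackbar [array([768.9, -22.8,  40.7]), array([638.3, -86.1,  40.7])] [703.6  -54.45  40.7 ] 145.1318366176078 25.858821558414974
base corners [688.4  96.    8. ] [590.  47.   8.]
rail tops left ends [675.5  98.3  42. ] [602.8  54.4  42. ] right [750.2 -62.   42. ] [675.6 -97.3  42. ]
counter corner [471.8 409.7  37.5]
counter corner [510.6 304.8  37.5]
counter corner [436.3 274.2  37.5]
counter corner [395.8 383.9  37.5]
window [465.1 349.6  32. ] digits4,3,2 [398.9 340.9  32. ] [404.5 319.9  32. ] [419.5 303.4  32. ]
ticks [459.6 365.2  37.5] [471.5 330.9  37.5]
side cc [397.5 382.8  37.5]
side cc [470.1 412.6  37.5]
side cc [511.  300.3  37.5]
side cc [440.1 277.5  37.5]
```

```bash
cat >> h.py <<'E'
from scipy.spatial.transform import Rotation as Ro
def plan(xyz,yaw_deg,n):
    """print n rows (tool-frame) from present pose to tool-down pose at xyz (m), tool x at yaw_deg"""
    o=ctrl.get_obs();p=np.array(o['ee_pos']);r=Ro.from_euler('xyz',o['eef_rot'])
    rt=Ro.from_euler('xyz',[np.pi,0,np.radians(yaw_deg)])
    print('t',round(o['time_s'],2),'p',p.round(4),'yaw',np.degrees(o['eef_rot']).round(1),'F',np.round(o['force'],1),'w',round(o['grip_width'],4),'q6',o['qpos'][5].round(2))
    w=(r.inv()*rt).as_rotvec()/n;d=(np.array(xyz)-p)/n
    for i in range(n):
        s=r.inv().apply(d);print(dict(zip(('dx','dy','dz','ax','ay','az'),np.r_[s.round(4),np.degrees(w).round(2)].tolist())))
        r=r*Ro.from_rotvec(w)
E
python3 -c "
from h import *
plan([.557,.195,.10],207.4,15)"
```

```text
t 0.1 p [0.177  0.5205 0.213 ] yaw [-179.9   -0.   161.2] F [-0.1  0.4  0.9] w 0.0936 q6 -0.07
{'dx': -0.031, 'dy': -0.0124, 'dz': 0.0075, 'ax': -0.0, 'ay': -0.0, 'az': -3.08}
{'dx': -0.0303, 'dy': -0.014, 'dz': 0.0075, 'ax': -0.0, 'ay': -0.0, 'az': -3.08}
{'dx': -0.0295, 'dy': -0.0156, 'dz': 0.0075, 'ax': -0.0, 'ay': -0.0, 'az': -3.08}
{'dx': -0.0286, 'dy': -0.0172, 'dz': 0.0075, 'ax': -0.0, 'ay': -0.0, 'az': -3.08}
{'dx': -0.0276, 'dy': -0.0187, 'dz': 0.0075, 'ax': -0.0, 'ay': -0.0, 'az': -3.08}
{'dx': -0.0266, 'dy': -0.0202, 'dz': 0.0075, 'ax': -0.0, 'ay': -0.0, 'az': -3.08}
{'dx': -0.0255, 'dy': -0.0216, 'dz': 0.0075, 'ax': -0.0, 'ay': -0.0, 'az': -3.08}
{'dx': -0.0243, 'dy': -0.0229, 'dz': 0.0075, 'ax': -0.0, 'ay': -0.0, 'az': -3.08}
{'dx': -0.023, 'dy': -0.0242, 'dz': 0.0075, 'ax': -0.0, 'ay': -0.0, 'az': -3.08}
{'dx': -0.0217, 'dy': -0.0254, 'dz': 0.0075, 'ax': -0.0, 'ay': -0.0, 'az': -3.08}
{'dx': -0.0203, 'dy': -0.0265, 'dz': 0.0075, 'ax': -0.0, 'ay': -0.0, 'az': -3.08}
{'dx': -0.0188, 'dy': -0.0275, 'dz': 0.0075, 'ax': -0.0, 'ay': -0.0, 'az': -3.08}
{'dx': -0.0173, 'dy': -0.0285, 'dz': 0.0075, 'ax': -0.0, 'ay': -0.0, 'az': -3.08}
{'dx': -0.0158, 'dy': -0.0294, 'dz': 0.0075, 'ax': -0.0, 'ay': -0.0, 'az': -3.08}
{'dx': -0.0141, 'dy': -0.0302, 'dz': 0.0075, 'ax': -0.0, 'ay': -0.0, 'az': -3.08}
```

Call:
{"method": "play_rows", "body": {"commands": [{"dx": -0.031,"dy": -0.012,"dz": 0.0075,"az": -3.1},{"dx": -0.03,"dy": -0.014,"dz": 0.0075,"az": -3.1},{"dx": -0.03,"dy": -0.016,"dz": 0.0075,"az": -3.1},{"dx": -0.029,"dy": -0.017,"dz": 0.0075,"az": -3.1},{"dx": -0.028,"dy": -0.019,"dz": 0.0075,"az": -3.1}], "claw": 0.5}}

```text
validation failed for argument at $.co...
```

Call:
{"method": "play_rows", "body": {"commands": [{"dx": -0.027,"dy": -0.02,"dz": 0.0075,"az": -3.1},{"dx": -0.026,"dy": -0.022,"dz": 0.0075,"az": -3.1},{"dx": -0.024,"dy": -0.023,"dz": 0.0075,"az": -3.1},{"dx": -0.023,"dy": -0.024,"dz": 0.0075,"az": -3.1},{"dx": -0.022,"dy": -0.025,"dz": 0.0075,"az": -3.1}]}}

```text
validation failed for argument at $.co...
```

```bash
python3 -c "
from h import *
plan([.557,.195,.10],207.4,5)"
```

```text
t 0.1 p [0.177  0.5205 0.213 ] yaw [-179.9   -0.   161.2] F [-0.1  0.4  0.9] w 0.0936 q6 -0.07
{'dx': -0.0929, 'dy': -0.0371, 'dz': 0.0226, 'ax': -0.01, 'ay': -0.01, 'az': -9.24}
{'dx': -0.0857, 'dy': -0.0516, 'dz': 0.0226, 'ax': -0.01, 'ay': -0.01, 'az': -9.24}
{'dx': -0.0764, 'dy': -0.0647, 'dz': 0.0226, 'ax': -0.01, 'ay': -0.01, 'az': -9.24}
{'dx': -0.065, 'dy': -0.0761, 'dz': 0.0226, 'ax': -0.01, 'ay': -0.01, 'az': -9.24}
{'dx': -0.0519, 'dy': -0.0855, 'dz': 0.0226, 'ax': -0.01, 'ay': -0.01, 'az': -9.24}
```

Probably all six keys are required.

Call:
{"method": "play_rows", "body": {"commands": [{"dx": -0.031,"dy": -0.012,"dz": 0.0075,"ax": 0,"ay": 0,"az": -3.1},{"dx": -0.03,"dy": -0.014,"dz": 0.0075,"ax": 0,"ay": 0,"az": -3.1},{"dx": -0.03,"dy": -0.016,"dz": 0.0075,"ax": 0,"ay": 0,"az": -3.1},{"dx": -0.029,"dy": -0.017,"dz": 0.0075,"ax": 0,"ay": 0,"az": -3.1},{"dx": -0.028,"dy": -0.019,"dz": 0.0075,"ax": 0,"ay": 0,"az": -3.1}], "claw": 0.5}}

```text
time_s: 0.52
ee_pos: [0.3052, 0.4114, 0.1738]
eef_rot: [-3.141, -0.001, 3.103]
force: [1.1, 0.1, -0.2]
grip_width: 0.0638
```

Call:
{"method": "play_rows", "body": {"commands": [{"dx": -0.027,"dy": -0.02,"dz": 0.0075,"ax": 0,"ay": 0,"az": -3.1},{"dx": -0.026,"dy": -0.022,"dz": 0.0075,"ax": 0,"ay": 0,"az": -3.1},{"dx": -0.024,"dy": -0.023,"dz": 0.0075,"ax": 0,"ay": 0,"az": -3.1},{"dx": -0.023,"dy": -0.024,"dz": 0.0075,"ax": 0,"ay": 0,"az": -3.1},{"dx": -0.022,"dy": -0.025,"dz": 0.0075,"ax": 0,"ay": 0,"az": -3.1}]}}

```text
time_s: 0.93
ee_pos: [0.4403, 0.2995, 0.1335]
eef_rot: [-3.141, -0.003, -2.895]
force: [-0.7, 1.0, -0.1]
grip_width: 0.0474
```

```bash
python3 -c "
from h import *
plan([.557,.195,.10],207.4,10)"
```

```text
t 0.93 p [0.4403 0.2995 0.1335] yaw [-180.    -0.2 -165.9] F [-0.7  1.  -0.1] w 0.0474 q6 -1.29
{'dx': -0.0088, 'dy': -0.013, 'dz': 0.0033, 'ax': -0.0, 'ay': -0.02, 'az': -1.33}
{'dx': -0.0085, 'dy': -0.0132, 'dz': 0.0033, 'ax': -0.0, 'ay': -0.02, 'az': -1.33}
{'dx': -0.0082, 'dy': -0.0134, 'dz': 0.0033, 'ax': -0.0, 'ay': -0.02, 'az': -1.33}
{'dx': -0.0078, 'dy': -0.0136, 'dz': 0.0033, 'ax': -0.0, 'ay': -0.02, 'az': -1.33}
{'dx': -0.0075, 'dy': -0.0137, 'dz': 0.0033, 'ax': -0.0, 'ay': -0.02, 'az': -1.33}
{'dx': -0.0072, 'dy': -0.0139, 'dz': 0.0033, 'ax': -0.0, 'ay': -0.02, 'az': -1.33}
{'dx': -0.0069, 'dy': -0.0141, 'dz': 0.0033, 'ax': -0.0, 'ay': -0.02, 'az': -1.33}
{'dx': -0.0066, 'dy': -0.0142, 'dz': 0.0033, 'ax': -0.0, 'ay': -0.02, 'az': -1.33}
{'dx': -0.0062, 'dy': -0.0144, 'dz': 0.0033, 'ax': -0.0, 'ay': -0.02, 'az': -1.33}
{'dx': -0.0059, 'dy': -0.0145, 'dz': 0.0033, 'ax': -0.0, 'ay': -0.02, 'az': -1.33}
```

Call:
{"method": "play_rows", "body": {"commands": [{"dx": -0.0176,"dy": -0.026,"dz": 0.007,"ax": 0,"ay": 0,"az": -2.8},{"dx": -0.0165,"dy": -0.027,"dz": 0.007,"ax": 0,"ay": 0,"az": -2.8},{"dx": -0.015,"dy": -0.028,"dz": 0.007,"ax": 0,"ay": 0,"az": -2.8},{"dx": -0.014,"dy": -0.028,"dz": 0.007,"ax": 0,"ay": 0,"az": -2.8},{"dx": -0.012,"dy": -0.029,"dz": 0.007,"ax": 0,"ay": 0,"az": -2.8}]}}

```text
time_s: 1.35
ee_pos: [0.5632, 0.188, 0.0948]
eef_rot: [3.141, -0.006, -2.638]
force: [0.4, 0.8, -0.6]
grip_width: 0.0469
```

```bash
python3 -c "
from h import *
plan([.557,.195,.06],207.4,3)
snap('top','t2.png');snap('side','s2.png')
a=np.hstack([cv2.resize(cv2.imread('pics/'+f)[y:y+160,x:x+160],(400,400)) for f,x,y in (('t2.png',190,120),('s2.png',160,110))])
cv2.imwrite('pics/c2.png',a)"
```

```text
t 1.35 p [0.5632 0.188  0.0948] yaw [ 180.    -0.3 -151.2] F [ 0.4  0.8 -0.6] w 0.0469 q6 -1.81
{'dx': 0.0006, 'dy': 0.003, 'dz': 0.0116, 'ax': 0.01, 'ay': -0.11, 'az': 0.48}
{'dx': 0.0007, 'dy': 0.003, 'dz': 0.0116, 'ax': 0.01, 'ay': -0.11, 'az': 0.48}
{'dx': 0.0007, 'dy': 0.003, 'dz': 0.0116, 'ax': 0.01, 'ay': -0.11, 'az': 0.48}
```

View pics/c2.png

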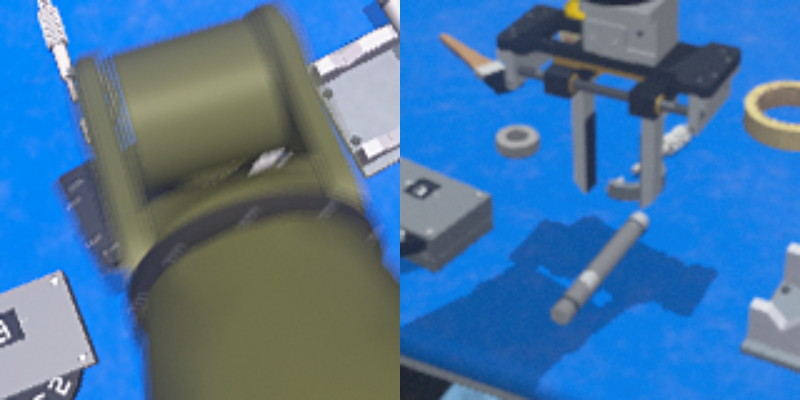

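Call:
{"method": "play_rows", "body": {"commands": [{"dx": 0.001,"dy": 0.004,"dz": 0.012,"ax": 0,"ay": 0,"az": 0.6},{"dx": 0.001,"dy": 0.003,"dz": 0.012,"ax": 0,"ay": 0,"az": 0.5},{"dx": 0,"dy": 0.001,"dz": 0.01,"ax": 0,"ay": 0,"az": 0.3},{"dx": 0,"dy": 0,"dz": 0.01,"ax": 0,"ay": 0,"az": 0},{"dx": 0,"dy": 0,"dz": 0.01,"ax": 0,"ay": 0,"az": 0}]}}

```text
time_s: 1.87
ee_pos: [0.5576, 0.193, 0.0372]
eef_rot: [3.141, -0.006, -2.671]
force: [0.3, -0.3, -0.1]
grip_width: 0.047
```

```bash
python3 -c "
from h import *
plan([.557,.195,.012],207.4,5)
snap('side','s3.png')
print(proj('side',ctrl.get_obs()['ee_pos']),proj('side',[.557,.195,.009]))
cv2.imwrite('pics/c3.png',cv2.resize(cv2.imread('pics/s3.png')[130:270,170:330],(640,560)))"
```

```text
t 1.87 p [0.5576 0.193  0.0372] yaw [ 180.    -0.4 -153. ] F [ 0.3 -0.3 -0.1] w 0.047 q6 -1.77
{'dx': -0.0001, 'dy': 0.0004, 'dz': 0.005, 'ax': 0.01, 'ay': -0.07, 'az': -0.09}
{'dx': -0.0001, 'dy': 0.0004, 'dz': 0.005, 'ax': 0.01, 'ay': -0.07, 'az': -0.09}
{'dx': -0.0001, 'dy': 0.0004, 'dz': 0.005, 'ax': 0.01, 'ay': -0.07, 'az': -0.09}
{'dx': -0.0001, 'dy': 0.0004, 'dz': 0.005, 'ax': 0.01, 'ay': -0.07, 'az': -0.09}
{'dx': -0.0001, 'dy': 0.0004, 'dz': 0.005, 'ax': 0.01, 'ay': -0.07, 'az': -0.09}
[241.11063029 206.76571328] [240.80466654 215.626293  ]
```

View pics/c3.png

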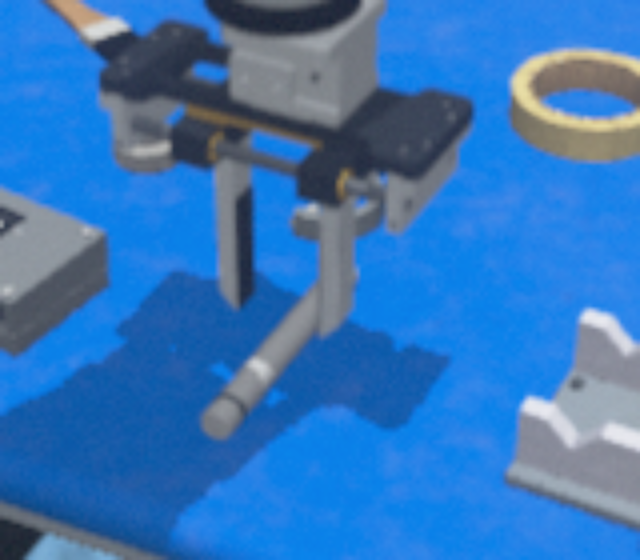

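Call:
{"method": "play_rows", "body": {"commands": [{"dx": 0,"dy": 0.001,"dz": 0.009,"ax": 0,"ay": -0.1,"az": 0},{"dx": 0,"dy": 0.001,"dz": 0.009,"ax": 0,"ay": -0.1,"az": 0},{"dx": 0,"dy": 0,"dz": 0.006,"ax": 0,"ay": -0.1,"az": 0},{"dx": 0,"dy": 0,"dz": 0.003,"ax": 0,"ay": 0,"az": 0},{"dx": 0,"dy": 0,"dz": 0,"ax": 0,"ay": 0,"az": 0}]}}

```text
time_s: 2.33
ee_pos: [0.5559, 0.1955, 0.0086]
eef_rot: [3.141, -0.002, -2.669]
force: [0.2, 0.4, -0.6]
grip_width: 0.0472
```

Call:
{"method": "play_rows", "body": {"commands": [{"dx": 0,"dy": 0,"dz": 0,"ax": 0,"ay": 0,"az": 0},{"dx": 0,"dy": 0,"dz": 0,"ax": 0,"ay": 0,"az": 0},{"dx": 0,"dy": 0,"dz": 0,"ax": 0,"ay": 0,"az": 0},{"dx": 0,"dy": 0,"dz": 0,"ax": 0,"ay": 0,"az": 0},{"dx": 0,"dy": 0,"dz": 0,"ax": 0,"ay": 0,"az": 0}], "claw": 0, "squeeze": 25}}

```text
time_s: 2.75
ee_pos: [0.5564, 0.1955, 0.0085]
eef_rot: [-3.142, -0.0, -2.669]
force: [0.6, -0.2, 0.3]
grip_width: 0.0174
```

Call:
{"method": "play_rows", "body": {"commands": [{"dx": 0,"dy": 0,"dz": 0,"ax": 0,"ay": 0,"az": 0},{"dx": 0,"dy": 0,"dz": 0,"ax": 0,"ay": 0,"az": 0},{"dx": 0,"dy": 0,"dz": 0,"ax": 0,"ay": 0,"az": 0},{"dx": 0,"dy": 0,"dz": 0,"ax": 0,"ay": 0,"az": 0},{"dx": 0,"dy": 0,"dz": 0,"ax": 0,"ay": 0,"az": 0}]}}

```text
time_s: 3.17
ee_pos: [0.5564, 0.1955, 0.0084]
eef_rot: [3.142, -0.0, -2.669]
force: [-1.2, 0.4, 1.5]
grip_width: 0.017
```

Call:
{"method": "play_rows", "body": {"commands": [{"dx": 0,"dy": 0,"dz": -0.01,"ax": 0,"ay": 0,"az": 0},{"dx": 0,"dy": 0,"dz": -0.02,"ax": 0,"ay": 0,"az": 0},{"dx": 0,"dy": 0,"dz": -0.025,"ax": 0,"ay": 0,"az": 0},{"dx": 0,"dy": 0,"dz": -0.025,"ax": 0,"ay": 0,"az": 0},{"dx": 0,"dy": 0,"dz": -0.02,"ax": 0,"ay": 0,"az": 0}]}}

```text
time_s: 3.58
ee_pos: [0.5524, 0.1945, 0.1071]
eef_rot: [3.139, -0.014, -2.669]
force: [0.5, -0.4, -3.2]
grip_width: 0.0175
```

```bash
python3 -c "
from h import *
plan([.6535,.0488,.1],206,10)"
```

```text
t 3.58 p [0.5524 0.1945 0.1071] yaw [ 179.8   -0.8 -152.9] F [ 0.5 -0.4 -3.2] w 0.0175 q6 -1.77
{'dx': -0.0024, 'dy': -0.0176, 'dz': 0.0006, 'ax': 0.02, 'ay': -0.08, 'az': 0.11}
{'dx': -0.0024, 'dy': -0.0176, 'dz': 0.0006, 'ax': 0.02, 'ay': -0.08, 'az': 0.11}
{'dx': -0.0024, 'dy': -0.0176, 'dz': 0.0006, 'ax': 0.02, 'ay': -0.08, 'az': 0.11}
{'dx': -0.0025, 'dy': -0.0176, 'dz': 0.0006, 'ax': 0.02, 'ay': -0.08, 'az': 0.11}
{'dx': -0.0025, 'dy': -0.0176, 'dz': 0.0007, 'ax': 0.02, 'ay': -0.08, 'az': 0.11}
{'dx': -0.0025, 'dy': -0.0176, 'dz': 0.0007, 'ax': 0.02, 'ay': -0.08, 'az': 0.11}
{'dx': -0.0026, 'dy': -0.0175, 'dz': 0.0007, 'ax': 0.02, 'ay': -0.08, 'az': 0.11}
{'dx': -0.0026, 'dy': -0.0175, 'dz': 0.0007, 'ax': 0.02, 'ay': -0.08, 'az': 0.11}
{'dx': -0.0026, 'dy': -0.0175, 'dz': 0.0007, 'ax': 0.02, 'ay': -0.08, 'az': 0.11}
{'dx': -0.0027, 'dy': -0.0175, 'dz': 0.0007, 'ax': 0.02, 'ay': -0.08, 'az': 0.11}
```

Call:
{"method": "play_rows", "body": {"commands": [{"dx": -0.003,"dy": -0.018,"dz": 0,"ax": 0,"ay": -0.1,"az": 0.1},{"dx": -0.003,"dy": -0.022,"dz": 0,"ax": 0,"ay": -0.1,"az": 0.1},{"dx": -0.003,"dy": -0.022,"dz": 0,"ax": 0,"ay": -0.1,"az": 0.1},{"dx": -0.003,"dy": -0.022,"dz": 0,"ax": 0,"ay": -0.1,"az": 0.1},{"dx": -0.003,"dy": -0.022,"dz": 0,"ax": 0,"ay": -0.1,"az": 0.1}]}}

```text
time_s: 4.0
ee_pos: [0.6151, 0.1079, 0.115]
eef_rot: [3.139, 0.001, -2.672]
force: [0.7, -0.5, -3.7]
grip_width: 0.0174
```

Call:
{"method": "play_rows", "body": {"commands": [{"dx": -0.003,"dy": -0.02,"dz": 0,"ax": 0,"ay": -0.1,"az": 0.1},{"dx": -0.003,"dy": -0.02,"dz": 0,"ax": 0,"ay": -0.1,"az": 0.1},{"dx": -0.003,"dy": -0.018,"dz": 0,"ax": 0,"ay": -0.1,"az": 0.1},{"dx": -0.003,"dy": -0.012,"dz": 0,"ax": 0,"ay": -0.1,"az": 0.1},{"dx": 0,"dy": 0,"dz": 0,"ax": 0,"ay": 0,"az": 0}]}}

```text
time_s: 4.42
ee_pos: [0.659, 0.0439, 0.1154]
eef_rot: [3.138, 0.006, -2.683]
force: [-0.1, -0.4, -4.1]
grip_width: 0.0173
```

```bash
python3 -c "
from h import *
plan([.6535,.0488,.07],206,5)"
```

```text
t 4.42 p [0.659  0.0439 0.1154] yaw [ 179.8    0.3 -153.7] F [-0.1 -0.4 -4.1] w 0.0173 q6 -2.02
{'dx': 0.0006, 'dy': 0.0013, 'dz': 0.0091, 'ax': 0.04, 'ay': 0.06, 'az': 0.05}
{'dx': 0.0006, 'dy': 0.0013, 'dz': 0.0091, 'ax': 0.04, 'ay': 0.06, 'az': 0.05}
{'dx': 0.0006, 'dy': 0.0013, 'dz': 0.0091, 'ax': 0.04, 'ay': 0.06, 'az': 0.05}
{'dx': 0.0006, 'dy': 0.0013, 'dz': 0.0091, 'ax': 0.04, 'ay': 0.06, 'az': 0.05}
{'dx': 0.0006, 'dy': 0.0014, 'dz': 0.0091, 'ax': 0.04, 'ay': 0.06, 'az': 0.05}
```

Call:
{"method": "play_rows", "body": {"commands": [{"dx": 0.001,"dy": 0.002,"dz": 0.01,"ax": 0,"ay": 0.1,"az": 0},{"dx": 0.001,"dy": 0.002,"dz": 0.012,"ax": 0,"ay": 0.1,"az": 0},{"dx": 0.001,"dy": 0.002,"dz": 0.012,"ax": 0,"ay": 0.1,"az": 0},{"dx": 0,"dy": 0.001,"dz": 0.008,"ax": 0,"ay": 0,"az": 0},{"dx": 0,"dy": 0,"dz": 0,"ax": 0,"ay": 0,"az": 0}]}}

```text
time_s: 4.83
ee_pos: [0.65, 0.0515, 0.0681]
eef_rot: [3.136, -0.004, -2.682]
force: [0.5, 0.1, -3.2]
grip_width: 0.0173
```

```bash
python3 -c "
from h import *
plan([.6535,.0488,.041],206,5)
snap('side','s4.png');snap('top','t4.png')
print(proj('side',ctrl.get_obs()['ee_pos']),proj('side',[.6535,.0488,.0407]))
s=cv2.imread('pics/s4.png')[180:300,280:410];t=cv2.imread('pics/t4.png')[90:200,290:420]
cv2.imwrite('pics/c4.png',np.hstack([cv2.resize(s,(520,480)),cv2.resize(t,(270,480))]))"
```

```text
t 4.83 p [0.65   0.0515 0.0681] yaw [ 179.7   -0.2 -153.7] F [ 0.5  0.1 -3.2] w 0.0173 q6 -2.01
{'dx': -0.0004, 'dy': -0.0008, 'dz': 0.0054, 'ax': 0.07, 'ay': -0.04, 'az': 0.07}
{'dx': -0.0004, 'dy': -0.0008, 'dz': 0.0054, 'ax': 0.07, 'ay': -0.04, 'az': 0.07}
{'dx': -0.0004, 'dy': -0.0008, 'dz': 0.0054, 'ax': 0.07, 'ay': -0.04, 'az': 0.07}
{'dx': -0.0004, 'dy': -0.0008, 'dz': 0.0054, 'ax': 0.07, 'ay': -0.04, 'az': 0.07}
{'dx': -0.0004, 'dy': -0.0008, 'dz': 0.0054, 'ax': 0.07, 'ay': -0.04, 'az': 0.07}
[320.80171959 211.77110623] [321.20367827 223.348577  ]
```

View pics/c4.png

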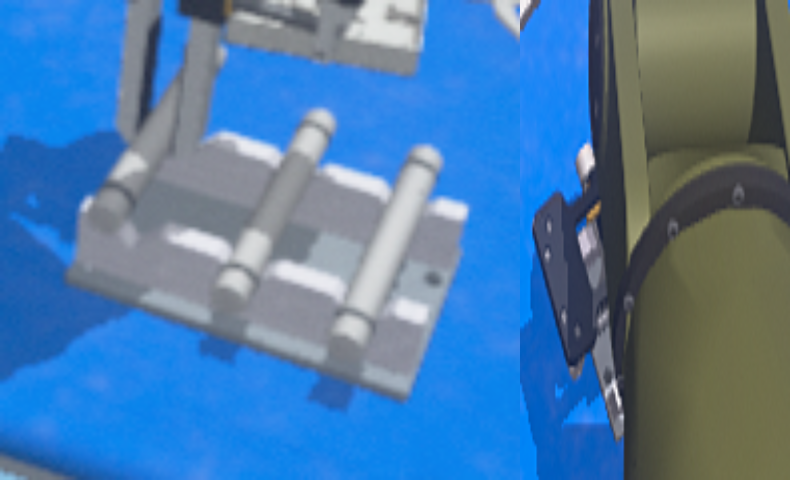

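Call:
{"method": "play_rows", "body": {"commands": [{"dx": -0.001,"dy": -0.001,"dz": 0.005,"ax": 0,"ay": 0,"az": 0},{"dx": -0.001,"dy": -0.001,"dz": 0.005,"ax": 0,"ay": 0,"az": 0},{"dx": -0.001,"dy": 0,"dz": 0.004,"ax": 0,"ay": 0,"az": 0},{"dx": 0,"dy": 0,"dz": 0.002,"ax": 0,"ay": 0,"az": 0},{"dx": 0,"dy": 0,"dz": 0,"ax": 0,"ay": 0,"az": 0}]}}

```text
time_s: 5.35
ee_pos: [0.6559, 0.0512, 0.0541]
eef_rot: [3.138, 0.001, -2.682]
force: [0.2, -0.7, -3.3]
grip_width: 0.0174
```

```bash
python3 -c "
from h import *
plan([.6536,.051,.041],206,5)
snap('side','s5.png')
s=cv2.imread('pics/s5.png')[190:290,290:410]
cv2.imwrite('pics/c5.png',cv2.resize(s,(720,600),interpolation=cv2.INTER_CUBIC))"
```

```text
t 5.35 p [0.6559 0.0512 0.0541] yaw [ 1.798e+02  1.000e-01 -1.536e+02] F [ 0.2 -0.7 -3.3] w 0.0174 q6 -2.01
{'dx': 0.0004, 'dy': 0.0002, 'dz': 0.0026, 'ax': 0.04, 'ay': 0.01, 'az': 0.07}
{'dx': 0.0004, 'dy': 0.0002, 'dz': 0.0026, 'ax': 0.04, 'ay': 0.01, 'az': 0.07}
{'dx': 0.0004, 'dy': 0.0002, 'dz': 0.0026, 'ax': 0.04, 'ay': 0.01, 'az': 0.07}
{'dx': 0.0004, 'dy': 0.0002, 'dz': 0.0026, 'ax': 0.04, 'ay': 0.01, 'az': 0.07}
{'dx': 0.0004, 'dy': 0.0002, 'dz': 0.0026, 'ax': 0.04, 'ay': 0.01, 'az': 0.07}
```

View pics/c5.png

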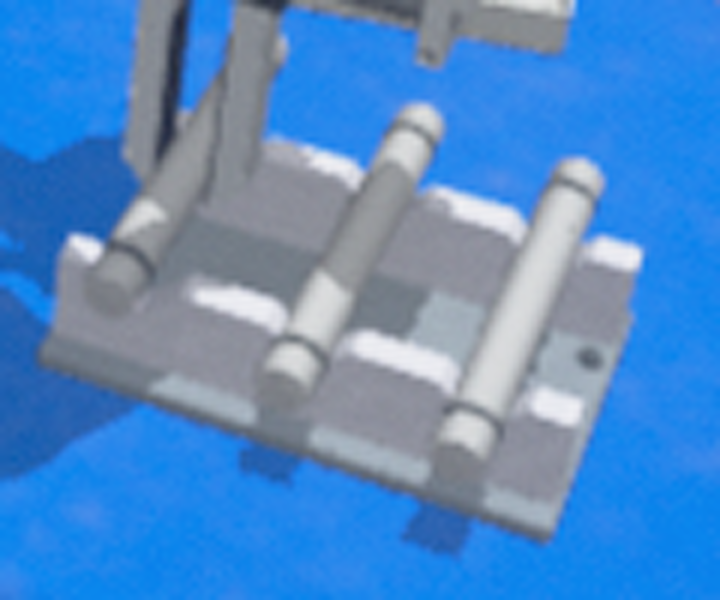

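Call:
{"method": "play_rows", "body": {"commands": [{"dx": 0,"dy": 0,"dz": 0.003,"ax": 0,"ay": 0,"az": 0},{"dx": 0,"dy": 0,"dz": 0.003,"ax": 0,"ay": 0,"az": 0},{"dx": 0,"dy": 0,"dz": 0.002,"ax": 0,"ay": 0,"az": 0},{"dx": 0,"dy": 0,"dz": 0.001,"ax": 0,"ay": 0,"az": 0},{"dx": 0,"dy": 0,"dz": 0.001,"ax": 0,"ay": 0,"az": 0}]}}

```text
time_s: 5.82
ee_pos: [0.6562, 0.0511, 0.044]
eef_rot: [3.139, 0.002, -2.682]
force: [0.4, 0.5, -3.8]
grip_width: 0.0171
```

```bash
python3 -c "
from h import *
plan([.656,.051,.041],206,1)"
```

```text
t 5.82 p [0.6562 0.0511 0.044 ] yaw [ 1.798e+02  1.000e-01 -1.537e+02] F [ 0.4  0.5 -3.8] w 0.0171 q6 -2.01
{'dx': 0.0003, 'dy': 0.0, 'dz': 0.003, 'ax': 0.17, 'ay': 0.13, 'az': 0.35}
```

Call:
{"method": "play_rows", "body": {"commands": [{"dx": 0,"dy": 0,"dz": 0.001,"ax": 0,"ay": 0,"az": 0},{"dx": 0,"dy": 0,"dz": 0.001,"ax": 0,"ay": 0,"az": 0},{"dx": 0,"dy": 0,"dz": 0.0005,"ax": 0,"ay": 0,"az": 0},{"dx": 0,"dy": 0,"dz": 0.0005,"ax": 0,"ay": 0,"az": 0},{"dx": 0,"dy": 0,"dz": 0,"ax": 0,"ay": 0,"az": 0}]}}

```text
time_s: 6.23
ee_pos: [0.6569, 0.0507, 0.0418]
eef_rot: [3.14, 0.004, -2.682]
force: [0.4, 1.3, -2.9]
grip_width: 0.0172
```

Call:
{"method": "play_rows", "body": {"commands": [{"dx": 0,"dy": 0,"dz": 0.001,"ax": 0,"ay": 0,"az": 0},{"dx": 0,"dy": 0,"dz": 0.001,"ax": 0,"ay": 0,"az": 0},{"dx": 0,"dy": 0,"dz": 0,"ax": 0,"ay": 0,"az": 0},{"dx": 0,"dy": 0,"dz": 0,"ax": 0,"ay": 0,"az": 0},{"dx": 0,"dy": 0,"dz": 0,"ax": 0,"ay": 0,"az": 0}]}}

```text
time_s: 6.65
ee_pos: [0.6577, 0.0502, 0.0409]
eef_rot: [3.142, 0.006, -2.682]
force: [-0.8, -2.0, 0.3]
grip_width: 0.0169
```

Call:
{"method": "play_rows", "body": {"commands": [{"dx": 0,"dy": 0,"dz": 0.001,"ax": 0,"ay": 0,"az": 0},{"dx": 0,"dy": 0,"dz": 0.0005,"ax": 0,"ay": 0,"az": 0},{"dx": 0,"dy": 0,"dz": 0,"ax": 0,"ay": 0,"az": 0},{"dx": 0,"dy": 0,"dz": 0,"ax": 0,"ay": 0,"az": 0},{"dx": 0,"dy": 0,"dz": 0,"ax": 0,"ay": 0,"az": 0}], "squeeze": 6}}

```text
time_s: 7.07
ee_pos: [0.6583, 0.0499, 0.0401]
eef_rot: [-3.141, 0.007, -2.682]
force: [0.1, -2.2, 1.3]
grip_width: 0.0176
```

Call:
{"method": "play_rows", "body": {"commands": [{"dx": 0,"dy": 0,"dz": 0,"ax": 0,"ay": 0,"az": 0},{"dx": 0,"dy": 0,"dz": 0,"ax": 0,"ay": 0,"az": 0},{"dx": 0,"dy": 0,"dz": 0,"ax": 0,"ay": 0,"az": 0},{"dx": 0,"dy": 0,"dz": 0,"ax": 0,"ay": 0,"az": 0},{"dx": 0,"dy": 0,"dz": 0,"ax": 0,"ay": 0,"az": 0}], "claw": 0.32}}

```text
time_s: 7.48
ee_pos: [0.6578, 0.051, 0.0393]
eef_rot: [3.141, 0.006, -2.682]
force: [0.6, 0.5, -0.9]
grip_width: 0.0304
```

Released at the expected height (0.0401). Rise straight up.

Call:
{"method": "play_rows", "body": {"commands": [{"dx": 0,"dy": 0,"dz": -0.008,"ax": 0,"ay": 0,"az": 0},{"dx": 0,"dy": 0,"dz": -0.01,"ax": 0,"ay": 0,"az": 0},{"dx": 0,"dy": 0,"dz": -0.015,"ax": 0,"ay": 0,"az": 0},{"dx": 0,"dy": 0,"dz": -0.02,"ax": 0,"ay": 0,"az": 0},{"dx": 0,"dy": 0,"dz": -0.03,"ax": 0,"ay": 0,"az": 0}]}}

```text
time_s: 7.9
ee_pos: [0.6547, 0.0508, 0.1216]
eef_rot: [3.136, -0.003, -2.682]
force: [-0.1, -0.5, 0.7]
grip_width: 0.0303
```

```bash
python3 -c "
from h import *
plan([.40,.20,.12],200,10)"
```

```text
t 7.9 p [0.6547 0.0508 0.1216] yaw [ 1.797e+02 -1.000e-01 -1.537e+02] F [-0.1 -0.5  0.7] w 0.0303 q6 -2.01
{'dx': 0.0162, 'dy': 0.0247, 'dz': 0.0003, 'ax': 0.03, 'ay': -0.02, 'az': 0.63}
{'dx': 0.0165, 'dy': 0.0245, 'dz': 0.0003, 'ax': 0.03, 'ay': -0.02, 'az': 0.63}
{'dx': 0.0167, 'dy': 0.0243, 'dz': 0.0003, 'ax': 0.03, 'ay': -0.02, 'az': 0.63}
{'dx': 0.017, 'dy': 0.0241, 'dz': 0.0003, 'ax': 0.03, 'ay': -0.02, 'az': 0.63}
{'dx': 0.0173, 'dy': 0.0239, 'dz': 0.0003, 'ax': 0.03, 'ay': -0.02, 'az': 0.63}
{'dx': 0.0175, 'dy': 0.0237, 'dz': 0.0002, 'ax': 0.03, 'ay': -0.02, 'az': 0.63}
{'dx': 0.0178, 'dy': 0.0235, 'dz': 0.0002, 'ax': 0.03, 'ay': -0.02, 'az': 0.63}
{'dx': 0.0181, 'dy': 0.0233, 'dz': 0.0002, 'ax': 0.03, 'ay': -0.02, 'az': 0.63}
{'dx': 0.0183, 'dy': 0.0231, 'dz': 0.0002, 'ax': 0.03, 'ay': -0.02, 'az': 0.63}
{'dx': 0.0186, 'dy': 0.0229, 'dz': 0.0002, 'ax': 0.03, 'ay': -0.02, 'az': 0.63}
```

```bash
python3 -c "
from h import *
plan([.364,.347,.09],170.6,13)"
```

```text
t 7.9 p [0.6547 0.0508 0.1216] yaw [ 1.797e+02 -1.000e-01 -1.537e+02] F [-0.1 -0.5  0.7] w 0.0303 q6 -2.01
{'dx': 0.0099, 'dy': 0.0303, 'dz': 0.0026, 'ax': 0.02, 'ay': -0.02, 'az': 2.75}
{'dx': 0.0114, 'dy': 0.0298, 'dz': 0.0026, 'ax': 0.02, 'ay': -0.02, 'az': 2.75}
{'dx': 0.0128, 'dy': 0.0292, 'dz': 0.0026, 'ax': 0.02, 'ay': -0.02, 'az': 2.75}
{'dx': 0.0142, 'dy': 0.0286, 'dz': 0.0026, 'ax': 0.02, 'ay': -0.02, 'az': 2.75}
{'dx': 0.0155, 'dy': 0.0279, 'dz': 0.0026, 'ax': 0.02, 'ay': -0.02, 'az': 2.75}
{'dx': 0.0168, 'dy': 0.0271, 'dz': 0.0025, 'ax': 0.02, 'ay': -0.02, 'az': 2.75}
{'dx': 0.0181, 'dy': 0.0263, 'dz': 0.0025, 'ax': 0.02, 'ay': -0.02, 'az': 2.75}
{'dx': 0.0194, 'dy': 0.0254, 'dz': 0.0025, 'ax': 0.02, 'ay': -0.02, 'az': 2.75}
{'dx': 0.0206, 'dy': 0.0244, 'dz': 0.0025, 'ax': 0.02, 'ay': -0.02, 'az': 2.75}
{'dx': 0.0217, 'dy': 0.0234, 'dz': 0.0025, 'ax': 0.02, 'ay': -0.02, 'az': 2.75}
{'dx': 0.0228, 'dy': 0.0223, 'dz': 0.0025, 'ax': 0.02, 'ay': -0.02, 'az': 2.75}
{'dx': 0.0239, 'dy': 0.0212, 'dz': 0.0025, 'ax': 0.02, 'ay': -0.02, 'az': 2.75}
{'dx': 0.0248, 'dy': 0.02, 'dz': 0.0024, 'ax': 0.02, 'ay': -0.02, 'az': 2.75}
```

Call:
{"method": "play_rows", "body": {"commands": [{"dx": 0.01,"dy": 0.03,"dz": 0,"ax": 0,"ay": 0,"az": 2.75},{"dx": 0.011,"dy": 0.03,"dz": 0,"ax": 0,"ay": 0,"az": 2.75},{"dx": 0.013,"dy": 0.029,"dz": 0,"ax": 0,"ay": 0,"az": 2.75},{"dx": 0.014,"dy": 0.029,"dz": 0,"ax": 0,"ay": 0,"az": 2.75},{"dx": 0.0155,"dy": 0.028,"dz": 0,"ax": 0,"ay": 0,"az": 2.75}], "claw": 0}}

```text
time_s: 8.32
ee_pos: [0.5458, 0.1649, 0.1347]
eef_rot: [3.14, 0.014, -2.937]
force: [0.4, 1.5, 0.2]
grip_width: 0.0012
```

Call:
{"method": "play_rows", "body": {"commands": [{"dx": 0.017,"dy": 0.027,"dz": 0,"ax": 0,"ay": 0,"az": 2.75},{"dx": 0.018,"dy": 0.026,"dz": 0,"ax": 0,"ay": 0,"az": 2.75},{"dx": 0.02,"dy": 0.025,"dz": 0,"ax": 0,"ay": 0,"az": 2.75},{"dx": 0.021,"dy": 0.024,"dz": 0,"ax": 0,"ay": 0,"az": 2.75},{"dx": 0.022,"dy": 0.023,"dz": 0,"ax": 0,"ay": 0,"az": 2.75}], "squeeze": 20}}

```text
time_s: 8.73
ee_pos: [0.4298, 0.2844, 0.14]
eef_rot: [3.133, 0.02, 3.092]
force: [-0.2, -0.3, 0.1]
grip_width: 0.0004
```

```bash
python3 -c "
from h import *
plan([.364,.347,.07],170.6,5)
snap('side','s6.png');snap('top','t6.png')
s=cv2.imread('pics/s6.png')[190:290,290:410];t=cv2.imread('pics/t6.png')[90:200,300:420]
cv2.imwrite('pics/c6.png',np.hstack([cv2.resize(s,(480,400),interpolation=2),cv2.resize(t,(320,400),interpolation=2)]))"
```

```text
t 8.73 p [0.4298 0.2844 0.14  ] yaw [179.5   1.1 177.2] F [-0.2 -0.3  0.1] w 0.0004 q6 -1.01
{'dx': 0.014, 'dy': 0.0117, 'dz': 0.0138, 'ax': 0.11, 'ay': 0.22, 'az': 1.32}
{'dx': 0.0143, 'dy': 0.0114, 'dz': 0.0139, 'ax': 0.11, 'ay': 0.22, 'az': 1.32}
{'dx': 0.0145, 'dy': 0.0111, 'dz': 0.0139, 'ax': 0.11, 'ay': 0.22, 'az': 1.32}
{'dx': 0.0147, 'dy': 0.0108, 'dz': 0.0139, 'ax': 0.11, 'ay': 0.22, 'az': 1.32}
{'dx': 0.0149, 'dy': 0.0105, 'dz': 0.014, 'ax': 0.11, 'ay': 0.22, 'az': 1.32}
```

View pics/c6.png

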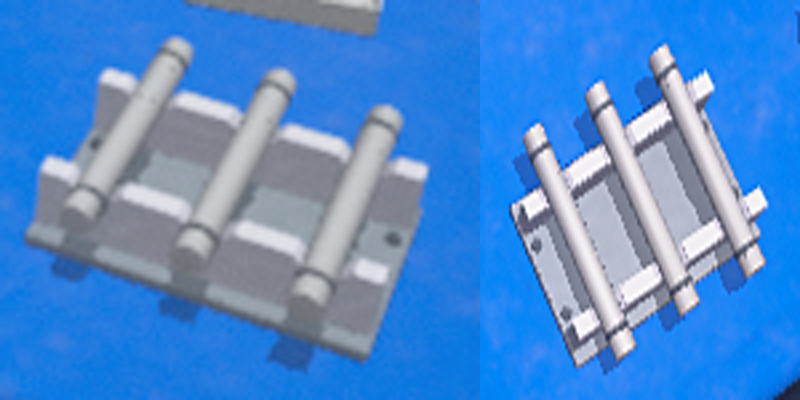

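Call:
{"method": "play_rows", "body": {"commands": [{"dx": 0.014,"dy": 0.012,"dz": 0.012,"ax": 0.1,"ay": 0.2,"az": 1.4},{"dx": 0.014,"dy": 0.0115,"dz": 0.014,"ax": 0.1,"ay": 0.2,"az": 1.4},{"dx": 0.0145,"dy": 0.011,"dz": 0.014,"ax": 0.1,"ay": 0.2,"az": 1.4},{"dx": 0.0145,"dy": 0.01,"dz": 0.014,"ax": 0.1,"ay": 0.2,"az": 1.2},{"dx": 0.008,"dy": 0.006,"dz": 0.01,"ax": 0.1,"ay": 0.2,"az": 0.8}]}}

```text
time_s: 9.25
ee_pos: [0.3711, 0.3448, 0.0807]
eef_rot: [3.133, 0.01, 2.986]
force: [-0.1, -0.7, 0.3]
grip_width: 0.0006
```

```bash
python3 -c "
from h import *
plan([.364,.347,.018],170.6,5)"
```

```text
t 9.25 p [0.3711 0.3448 0.0807] yaw [179.5   0.6 171.1] F [-0.1 -0.7  0.3] w 0.0006 q6 -0.74
{'dx': 0.0016, 'dy': 0.0001, 'dz': 0.0125, 'ax': 0.1, 'ay': 0.11, 'az': 0.09}
{'dx': 0.0016, 'dy': 0.0001, 'dz': 0.0125, 'ax': 0.1, 'ay': 0.11, 'az': 0.09}
{'dx': 0.0015, 'dy': 0.0001, 'dz': 0.0125, 'ax': 0.1, 'ay': 0.11, 'az': 0.09}
{'dx': 0.0015, 'dy': 0.0002, 'dz': 0.0125, 'ax': 0.1, 'ay': 0.11, 'az': 0.09}
{'dx': 0.0015, 'dy': 0.0002, 'dz': 0.0125, 'ax': 0.1, 'ay': 0.11, 'az': 0.09}
```

Call:
{"method": "play_rows", "body": {"commands": [{"dx": 0.003,"dy": 0,"dz": 0.01,"ax": 0.1,"ay": 0.1,"az": 0.1},{"dx": 0.003,"dy": 0,"dz": 0.014,"ax": 0.1,"ay": 0.1,"az": 0.1},{"dx": 0.001,"dy": 0,"dz": 0.016,"ax": 0.1,"ay": 0.1,"az": 0.1},{"dx": 0.001,"dy": 0,"dz": 0.014,"ax": 0.1,"ay": 0.1,"az": 0.1},{"dx": 0,"dy": 0,"dz": 0.006,"ax": 0.1,"ay": 0.1,"az": 0}]}}

```text
time_s: 9.67
ee_pos: [0.3655, 0.3464, 0.0202]
eef_rot: [3.139, 0.004, 2.983]
force: [0.3, 0.1, 0.1]
grip_width: 0.0004
```

```bash
cat >> h.py <<'E'
C=np.array([.4335,.3355]);PSI=20.6
def wh():
    o=ctrl.get_obs();p=o['ee_pos'];v=p[:2]-C;a=np.degrees(np.arctan2(v[1],v[0]))
    th=(a-PSI-180+180)%360-180;ty=(np.degrees(o['eef_rot'][2])-PSI-180+180)%360-180
    u=v/np.linalg.norm(v);F=np.array(o['force'])
    print('t %.2f r %.1f th %.1f toolth %.1f z %.1f Fr %.1f Ft %.1f Fz %.1f q6 %.2f'%(o['time_s'],1e3*np.linalg.norm(v),th,ty,p[2]*1e3,F[:2]@u,F[:2]@[-u[1],u[0]],F[2],o['qpos'][5]),np.degrees(o['eef_rot'][:2]).round(1))
E
python3 -c "
from h import *
wh()"
```

```text
t 9.67 r 68.9 th -29.7 toolth -29.7 z 20.2 Fr -0.3 Ft -0.1 Fz 0.1 q6 -0.72 [179.8   0.2]
```

Approach radially until contact.

Call:
{"method": "play_rows", "body": {"commands": [{"dx": -0.004,"dy": 0,"dz": 0,"ax": 0,"ay": 0,"az": 0},{"dx": -0.004,"dy": 0,"dz": 0.001,"ax": 0,"ay": 0,"az": 0},{"dx": -0.002,"dy": 0,"dz": 0.001,"ax": 0,"ay": 0,"az": 0},{"dx": -0.001,"dy": 0,"dz": 0,"ax": 0,"ay": 0,"az": 0},{"dx": -0.001,"dy": 0,"dz": 0,"ax": 0,"ay": 0,"az": 0}]}}

```text
time_s: 10.08
ee_pos: [0.3766, 0.3431, 0.0189]
eef_rot: [-3.141, -0.005, 2.982]
force: [-12.4, 2.9, -1.5]
grip_width: 0.0009
```

```bash
python3 -c "
from h import *
wh()"
```

```text
t 10.08 r 57.4 th -28.2 toolth -29.7 z 18.9 Fr 12.7 Ft -1.2 Fz -1.5 q6 -0.75 [-180.    -0.3]
```

Call:
{"method": "play_rows", "body": {"commands": [{"dx": 0.0003,"dy": -0.002,"dz": 0,"ax": 0,"ay": 0,"az": -2},{"dx": -0.0002,"dy": -0.004,"dz": 0,"ax": 0,"ay": 0,"az": -4},{"dx": -0.0003,"dy": -0.004,"dz": 0,"ax": 0,"ay": 0,"az": -4},{"dx": -0.0003,"dy": -0.004,"dz": 0,"ax": 0,"ay": 0,"az": -4},{"dx": -0.0003,"dy": -0.004,"dz": 0,"ax": 0,"ay": 0,"az": -4}]}}

```text
time_s: 10.5
ee_pos: [0.3774, 0.3248, 0.0214]
eef_rot: [3.139, -0.006, -2.976]
force: [-2.7, 0.0, -2.3]
grip_width: 0.0005
```

```bash
python3 -c "
from h import *
wh()"
```

```text
t 10.50 r 57.2 th -9.8 toolth -11.1 z 21.4 Fr 2.6 Ft -0.5 Fz -2.3 q6 -1.11 [179.8  -0.3]
```

Call:
{"method": "play_rows", "body": {"commands": [{"dx": -0.0006,"dy": -0.004,"dz": 0.0008,"ax": 0,"ay": 0,"az": -4},{"dx": -0.0005,"dy": -0.004,"dz": 0.0008,"ax": 0,"ay": 0,"az": -4},{"dx": -0.0005,"dy": -0.004,"dz": 0.0008,"ax": 0,"ay": 0,"az": -4},{"dx": -0.0005,"dy": -0.004,"dz": 0.0008,"ax": 0,"ay": 0,"az": -4},{"dx": -0.0005,"dy": -0.004,"dz": 0.0008,"ax": 0,"ay": 0,"az": -4}]}}

```text
time_s: 10.92
ee_pos: [0.386, 0.3048, 0.021]
eef_rot: [3.135, -0.007, -2.608]
force: [-4.8, -1.4, 3.0]
grip_width: 0.0005
```

```bash
python3 -c "
from h import *
wh()"
```

```text
t 10.92 r 56.6 th 12.3 toolth 10.0 z 21.0 Fr 4.8 Ft -1.4 Fz 3.0 q6 -1.52 [179.6  -0.4]
```

Call:
{"method": "play_rows", "body": {"commands": [{"dx": -0.0005,"dy": -0.004,"dz": 0.0006,"ax": 0,"ay": 0,"az": -4.5},{"dx": -0.0005,"dy": -0.004,"dz": 0.0006,"ax": 0,"ay": 0,"az": -4.5},{"dx": -0.0005,"dy": -0.004,"dz": 0.0006,"ax": 0,"ay": 0,"az": -4.5},{"dx": -0.0004,"dy": -0.003,"dz": 0.0006,"ax": 0,"ay": 0,"az": -3.5},{"dx": -0.0002,"dy": -0.0005,"dz": 0,"ax": 0,"ay": 0,"az": 0}]}}

```text
time_s: 11.33
ee_pos: [0.3988, 0.2912, 0.0214]
eef_rot: [3.133, -0.006, -2.293]
force: [-2.2, -2.0, -2.3]
grip_width: 0.0008
```

```bash
python3 -c "
from h import *
wh()
t=snap('top','t7.png')[222:298,156:236];cv2.imwrite('pics/c7.png',cv2.resize(t,(640,600),interpolation=2)[:,:,::-1])"
```

```text
t 11.33 r 56.2 th 31.3 toolth 28.0 z 21.4 Fr 2.9 Ft -0.5 Fz -2.3 q6 -1.87 [179.5  -0.4]
```

Call:
{"method": "play_rows", "body": {"commands": [{"dx": 0.008,"dy": 0,"dz": 0,"ax": 0.1,"ay": 0.1,"az": 0},{"dx": 0.008,"dy": 0.002,"dz": 0,"ax": 0.1,"ay": 0.1,"az": 2},{"dx": -0.0003,"dy": 0.0085,"dz": 0,"ax": 0,"ay": 0.1,"az": 6.5},{"dx": -0.0004,"dy": 0.0085,"dz": 0,"ax": 0,"ay": 0,"az": 6.5},{"dx": -0.0004,"dy": 0.0085,"dz": 0,"ax": 0,"ay": 0,"az": 6.5}]}}

```text
time_s: 11.8
ee_pos: [0.3718, 0.2999, 0.0238]
eef_rot: [3.141, -0.007, -2.695]
force: [0.8, 0.7, 0.2]
grip_width: 0.0004
```

Call:
{"method": "play_rows", "body": {"commands": [{"dx": -0.0004,"dy": 0.0085,"dz": 0,"ax": 0,"ay": 0,"az": 6.5},{"dx": -0.0004,"dy": 0.0085,"dz": 0,"ax": 0,"ay": 0,"az": 6.5},{"dx": -0.0004,"dy": 0.0085,"dz": 0,"ax": 0,"ay": 0,"az": 6.5},{"dx": -0.0004,"dy": 0.0085,"dz": 0,"ax": 0,"ay": 0,"az": 6.5},{"dx": 0,"dy": 0.002,"dz": 0,"ax": 0,"ay": 0,"az": 2}]}}

```text
time_s: 12.22
ee_pos: [0.3638, 0.3371, 0.0265]
eef_rot: [3.141, -0.001, 3.058]
force: [0.1, 0.1, -0.3]
grip_width: 0.0005
```

```bash
python3 -c "
from h import *
wh()
t=snap('top','t8.png')[222:298,156:236];s=snap('side','s8.png')[166:226,126:206]
cv2.imwrite('pics/c8.png',np.hstack([cv2.resize(t,(400,380),interpolation=2),cv2.resize(s,(400,380),interpolation=2)])[:,:,::-1])"
```

```text
t 12.22 r 69.7 th -21.9 toolth -25.4 z 26.5 Fr -0.0 Ft -0.1 Fz -0.3 q6 -0.82 [179.9  -0. ]
```

View pics/c8.png

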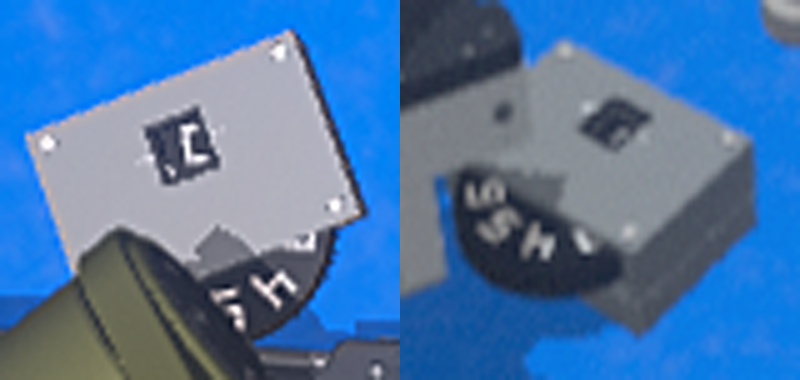

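```bash
python3 -c "
from h import *
def A(n,uv):
    p=ray(n,uv,.032)[:2]-C;return round(np.degrees(np.arctan2(p[1],p[0]))%360,1),round(1e3*np.linalg.norm(p),1)
print('top4',A('top',(156+277/5,222+290/5)),'top5',A('top',(156+232/5,222+308/5)))
g=lambda x,y:(126+(x-400)/5,166+y*60/380)
for q in((485,193),(500,230),(540,247),(586,243)):print(A('side',g(*q)))
"
```

```text
top4 (np.float64(224.1), np.float64(36.5)) top5 (np.float64(192.6), np.float64(33.8))
(np.float64(152.6), np.float64(34.9))
(np.float64(192.2), np.float64(35.3))
(np.float64(227.0), np.float64(35.9))
(np.float64(258.4), np.float64(36.4))
```

Call:
{"method": "play_rows", "body": {"commands": [{"dx": 0,"dy": 0.006,"dz": 0.003,"ax": 0,"ay": 0,"az": 3},{"dx": -0.003,"dy": 0.005,"dz": 0.003,"ax": 0,"ay": 0,"az": 3},{"dx": -0.004,"dy": 0.001,"dz": 0.002,"ax": 0,"ay": 0,"az": 0},{"dx": -0.003,"dy": 0,"dz": 0,"ax": 0,"ay": 0,"az": 0},{"dx": -0.001,"dy": 0,"dz": 0,"ax": 0,"ay": 0,"az": 0}]}}

```text
time_s: 12.73
ee_pos: [0.3766, 0.3457, 0.0194]
eef_rot: [3.139, 0.001, 2.964]
force: [-0.2, 1.0, 0.9]
grip_width: 0.0001
```

```bash
python3 -c "
from h import *
wh()"
```

```text
t 12.73 r 57.8 th -30.8 toolth -30.8 z 19.4 Fr 0.4 Ft -1.0 Fz 0.9 q6 -0.72 [179.9   0. ]
```

Just about at contact. Sweep.

Call:
{"method": "play_rows", "body": {"commands": [{"dx": -0.0012,"dy": 0,"dz": 0,"ax": 0,"ay": 0,"az": 0},{"dx": -0.0005,"dy": -0.003,"dz": 0.0005,"ax": 0,"ay": 0,"az": -3},{"dx": -0.0005,"dy": -0.004,"dz": 0.0006,"ax": 0,"ay": 0,"az": -4.2},{"dx": -0.0005,"dy": -0.004,"dz": 0.0006,"ax": 0,"ay": 0,"az": -4.2},{"dx": -0.0005,"dy": -0.004,"dz": 0.0006,"ax": 0,"ay": 0,"az": -4.2}]}}

```text
time_s: 13.15
ee_pos: [0.3766, 0.3292, 0.0175]
eef_rot: [3.139, -0.004, -3.032]
force: [-3.0, 0.1, 0.2]
grip_width: 0.0004
```

Call:
{"method": "play_rows", "body": {"commands": [{"dx": -0.0005,"dy": -0.004,"dz": 0.0006,"ax": 0,"ay": 0,"az": -4.2},{"dx": -0.0005,"dy": -0.004,"dz": 0.0006,"ax": 0,"ay": 0,"az": -4.2},{"dx": -0.0005,"dy": -0.004,"dz": 0.0006,"ax": 0,"ay": 0,"az": -4.2},{"dx": -0.0005,"dy": -0.004,"dz": 0.0006,"ax": 0,"ay": 0,"az": -4.2},{"dx": -0.0005,"dy": -0.004,"dz": 0.0006,"ax": 0,"ay": 0,"az": -4.2}]}}

```text
time_s: 13.57
ee_pos: [0.3838, 0.3082, 0.0151]
eef_rot: [3.138, -0.003, -2.639]
force: [0.7, -0.4, 0.3]
grip_width: -0.0
```

```bash
python3 -c "
from h import *
wh()"
```

```text
t 13.57 r 56.7 th 8.2 toolth 8.2 z 15.1 Fr -0.4 Ft 0.7 Fz 0.3 q6 -1.48 [179.8  -0.2]
```

Call:
{"method": "play_rows", "body": {"commands": [{"dx": -0.001,"dy": -0.001,"dz": 0,"ax": 0,"ay": 0,"az": -1},{"dx": -0.0007,"dy": -0.004,"dz": 0,"ax": 0,"ay": 0,"az": -4},{"dx": -0.0007,"dy": -0.004,"dz": 0,"ax": 0,"ay": 0,"az": -4},{"dx": -0.0006,"dy": -0.004,"dz": 0,"ax": 0,"ay": 0,"az": -4},{"dx": -0.0006,"dy": -0.004,"dz": 0,"ax": 0,"ay": 0,"az": -4}]}}

```text
time_s: 13.98
ee_pos: [0.3961, 0.2934, 0.0152]
eef_rot: [3.136, -0.005, -2.32]
force: [0.3, 0.6, -0.0]
grip_width: 0.0004
```

```bash
python3 -c "
from h import *
wh()"
```

```text
t 13.98 r 56.3 th 27.8 toolth 26.5 z 15.2 Fr -0.7 Ft -0.2 Fz -0.0 q6 -1.83 [179.7  -0.3]
```

Call:
{"method": "play_rows", "body": {"commands": [{"dx": 0.008,"dy": 0,"dz": 0,"ax": 0.1,"ay": 0.1,"az": 0},{"dx": 0.008,"dy": 0.002,"dz": 0,"ax": 0.1,"ay": 0.1,"az": 2},{"dx": -0.0003,"dy": 0.0085,"dz": 0,"ax": 0,"ay": 0.1,"az": 6.5},{"dx": -0.0004,"dy": 0.0085,"dz": 0,"ax": 0,"ay": 0,"az": 6.5},{"dx": -0.0004,"dy": 0.0085,"dz": 0,"ax": 0,"ay": 0,"az": 6.5}]}}

```text
time_s: 14.4
ee_pos: [0.3671, 0.2996, 0.0157]
eef_rot: [-3.139, -0.011, -2.71]
force: [0.9, -0.2, 0.8]
grip_width: 0.0004
```

Call:
{"method": "play_rows", "body": {"commands": [{"dx": -0.0004,"dy": 0.0085,"dz": 0,"ax": 0,"ay": 0,"az": 6.5},{"dx": -0.0004,"dy": 0.0085,"dz": 0,"ax": 0,"ay": 0,"az": 6.5},{"dx": -0.0004,"dy": 0.0085,"dz": 0,"ax": 0,"ay": 0,"az": 6.5},{"dx": -0.0004,"dy": 0.0085,"dz": 0,"ax": 0,"ay": 0,"az": 6.5},{"dx": 0,"dy": 0.002,"dz": 0,"ax": 0,"ay": 0,"az": 2}]}}

```text
time_s: 14.82
ee_pos: [0.3569, 0.334, 0.0161]
eef_rot: [-3.133, -0.008, 3.045]
force: [0.1, 0.6, 1.1]
grip_width: 0.0002
```

```bash
cat >> h.py <<'E'
def rect(name,im,s=8):
    """bird's-eye image of the wheel plane z=.032: counter frame about wheel axis, x up, y left, s px/mm, 120x120mm"""
    w=np.array([[60,60],[60,-60],[-60,-60],[-60,60]],float)  # counter x,y mm
    a=np.radians(PSI);M=np.array([[np.cos(a),-np.sin(a)],[np.sin(a),np.cos(a)]])
    src=np.float32([proj(name,[*(C+M@q/1e3),.032]) for q in w])
    dst=np.float32([[0,0],[120*s,0],[120*s,120*s],[0,120*s]])
    return cv2.warpPerspective(im,cv2.getPerspectiveTransform(src,dst),(120*s,120*s),flags=cv2.INTER_CUBIC)
E
python3 -c "
from h import *
wh()
t=rect('top',snap('top','t9.png'),4);s=rect('side',snap('side','s9.png'),4);t0=rect('top',cv2.imread('pics/top0.png')[:,:,::-1],4)
o=np.hstack([t[:,100:380],s[:,100:380]]);cv2.line(o,(140,0),(140,480),(255,255,0),1);cv2.line(o,(420,0),(420,480),(255,255,0),1)
cv2.circle(o,(140,240),136,(255,0,0),1);cv2.circle(o,(420,240),136,(255,0,0),1)
cv2.imwrite('pics/c9.png',np.ascontiguousarray(o[:,:,::-1]))"
```

```text
t 14.82 r 76.6 th -19.5 toolth -26.1 z 16.1 Fr -0.1 Ft -0.6 Fz 1.1 q6 -0.80 [-179.5   -0.5]
```

View pics/c9.png

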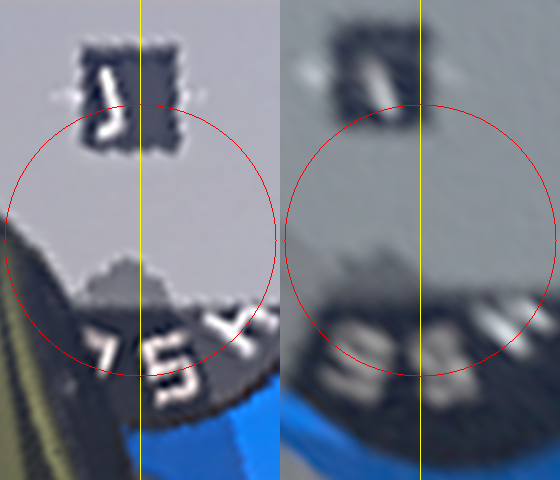

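```bash
python3 -c "
from h import *
a=np.radians(PSI+180-31);p=C+.062*np.array([np.cos(a),np.sin(a)])
plan([*p,.020],PSI+180-31,4)"
```

```text
t 14.92 p [0.3569 0.3335 0.016 ] yaw [-179.5   -0.5  174.9] F [-0.5  0.  -0.2] w 0.0004 q6 -0.8
{'dx': -0.0036, 'dy': 0.0036, 'dz': -0.0011, 'ax': -0.13, 'ay': -0.12, 'az': 1.32}
{'dx': -0.0035, 'dy': 0.0037, 'dz': -0.0011, 'ax': -0.13, 'ay': -0.12, 'az': 1.32}
{'dx': -0.0034, 'dy': 0.0038, 'dz': -0.001, 'ax': -0.13, 'ay': -0.12, 'az': 1.32}
{'dx': -0.0033, 'dy': 0.0039, 'dz': -0.001, 'ax': -0.13, 'ay': -0.12, 'az': 1.32}
```

Call:
{"method": "play_rows", "body": {"commands": [{"dx": -0.002,"dy": 0.005,"dz": -0.001,"ax": -0.1,"ay": -0.1,"az": 1.6},{"dx": -0.003,"dy": 0.005,"dz": -0.001,"ax": -0.1,"ay": -0.1,"az": 1.6},{"dx": -0.004,"dy": 0.004,"dz": -0.001,"ax": -0.1,"ay": -0.1,"az": 1.6},{"dx": -0.004,"dy": 0.002,"dz": -0.001,"ax": -0.1,"ay": -0.1,"az": 0.8},{"dx": -0.001,"dy": 0,"dz": 0,"ax": 0,"ay": 0,"az": 0}]}}

```text
time_s: 15.33
ee_pos: [0.3719, 0.3451, 0.02]
eef_rot: [-3.138, -0.001, 2.956]
force: [-0.7, -0.2, -0.4]
grip_width: 0.0005
```

```bash
python3 -c "
from h import *
wh()"
```

```text
t 15.33 r 62.3 th -29.5 toolth -31.2 z 20.0 Fr 0.6 Ft 0.3 Fz -0.4 q6 -0.71 [-1.798e+02 -1.000e-01]
```

Call:
{"method": "play_rows", "body": {"commands": [{"dx": -0.003,"dy": 0,"dz": 0,"ax": 0,"ay": 0,"az": 0},{"dx": -0.002,"dy": 0,"dz": 0,"ax": 0,"ay": 0,"az": 0},{"dx": -0.001,"dy": -0.003,"dz": 0.0003,"ax": 0,"ay": 0,"az": -3},{"dx": -0.001,"dy": -0.004,"dz": 0.0003,"ax": 0,"ay": 0,"az": -4},{"dx": -0.001,"dy": -0.004,"dz": 0.0003,"ax": 0,"ay": 0,"az": -4}]}}

```text
time_s: 15.75
ee_pos: [0.3761, 0.3317, 0.0191]
eef_rot: [-3.137, -0.008, -3.126]
force: [-3.2, 0.8, 2.1]
grip_width: 0.0005
```

```bash
python3 -c "
from h import *
wh()"
```

```text
t 15.75 r 57.5 th -16.8 toolth -19.7 z 19.1 Fr 3.2 Ft -1.0 Fz 2.1 q6 -0.94 [-179.8   -0.5]
```

Call:
{"method": "play_rows", "body": {"commands": [{"dx": -0.0013,"dy": -0.004,"dz": 0.0003,"ax": 0,"ay": 0,"az": -4.2},{"dx": -0.0013,"dy": -0.004,"dz": 0.0003,"ax": 0,"ay": 0,"az": -4.2},{"dx": -0.0013,"dy": -0.004,"dz": 0.0003,"ax": 0,"ay": 0,"az": -4.2},{"dx": -0.0013,"dy": -0.004,"dz": 0.0003,"ax": 0,"ay": 0,"az": -4.2},{"dx": -0.0013,"dy": -0.004,"dz": 0.0003,"ax": 0,"ay": 0,"az": -4.2}]}}

```text
time_s: 16.17
ee_pos: [0.3824, 0.3103, 0.0173]
eef_rot: [-3.141, -0.018, -2.736]
force: [-4.3, -2.2, 3.7]
grip_width: 0.0004
```

```bash
python3 -c "
from h import *
wh()"
```

```text
t 16.17 r 56.9 th 5.6 toolth 2.6 z 17.3 Fr 4.8 Ft 0.0 Fz 3.7 q6 -1.37 [-180.   -1.]
```

Call:
{"method": "play_rows", "body": {"commands": [{"dx": -0.0013,"dy": -0.004,"dz": 0,"ax": 0,"ay": 0.2,"az": -4.5},{"dx": -0.0013,"dy": -0.004,"dz": 0,"ax": 0,"ay": 0.2,"az": -4.5},{"dx": -0.0013,"dy": -0.004,"dz": 0,"ax": 0,"ay": 0.2,"az": -4.5},{"dx": -0.0013,"dy": -0.004,"dz": 0,"ax": 0,"ay": 0.2,"az": -4.5},{"dx": -0.0013,"dy": -0.004,"dz": 0,"ax": 0,"ay": 0.2,"az": -4.5}]}}

```text
time_s: 16.58
ee_pos: [0.3959, 0.2932, 0.0165]
eef_rot: [3.128, -0.043, -2.319]
force: [-4.5, -3.2, 4.3]
grip_width: 0.0008
```

```bash
python3 -c "
from h import *
wh()"
```

```text
t 16.58 r 56.6 th 27.8 toolth 26.5 z 16.5 Fr 5.4 Ft -1.2 Fz 4.3 q6 -1.83 [179.2  -2.5]
```

Call:
{"method": "play_rows", "body": {"commands": [{"dx": 0.008,"dy": 0,"dz": 0,"ax": 0,"ay": -0.8,"az": 0},{"dx": 0.006,"dy": 0.002,"dz": 0,"ax": 0,"ay": -0.8,"az": 2},{"dx": -0.0006,"dy": 0.0085,"dz": -0.001,"ax": 0,"ay": -0.8,"az": 6.5},{"dx": -0.0006,"dy": 0.0085,"dz": -0.001,"ax": 0,"ay": 0,"az": 6.5},{"dx": -0.0006,"dy": 0.0085,"dz": -0.001,"ax": 0,"ay": 0,"az": 6.5}]}}

```text
time_s: 17.0
ee_pos: [0.3704, 0.302, 0.0198]
eef_rot: [3.131, -0.006, -2.698]
force: [0.7, 0.4, 0.4]
grip_width: 0.0008
```

Call:
{"method": "play_rows", "body": {"commands": [{"dx": -0.0006,"dy": 0.0085,"dz": 0,"ax": 0,"ay": 0,"az": 6.5},{"dx": -0.0006,"dy": 0.0085,"dz": 0,"ax": 0,"ay": 0,"az": 6.5},{"dx": -0.0006,"dy": 0.0085,"dz": 0,"ax": 0,"ay": 0,"az": 6.5},{"dx": -0.0006,"dy": 0.0085,"dz": 0,"ax": 0,"ay": 0,"az": 6.5},{"dx": 0,"dy": 0.002,"dz": 0,"ax": 0,"ay": 0,"az": 2}]}}

```text
time_s: 17.42
ee_pos: [0.3628, 0.3377, 0.0202]
eef_rot: [3.136, -0.011, 3.07]
force: [0.9, -0.7, 0.4]
grip_width: 0.0006
```

```bash
cat >> h.py <<'E'
def digits(name,fn):
    """angles (deg from front, + toward -y) of white blobs on the exposed wheel, and white centroid in the window"""
    s=4;im=rect(name,snap(name,fn),s);g=im.min(axis=2)
    yy,xx=np.mgrid[:120*s,:120*s];X=60-yy/s;Y=60-xx/s;r=np.hypot(X,Y);sp=im.max(axis=2).astype(int)-g
    m=((g>130)&(sp<50)&(r>24)&(r<44)&(X<-20)).astype(np.uint8)
    n,l,st,ce=cv2.connectedComponentsWithStats(m)
    for i in range(1,n):
        if st[i,4]>200:
            x=60-ce[i,1]/s;y=60-ce[i,0]/s;print(name,'blob',st[i,4],'ang %.1f r %.1f'%(np.degrees(np.arctan2(-y,-x)),np.hypot(x,y)))
    # window
    d=((g<95)&(X>18)&(X<50)&(abs(Y)<20)).astype(np.uint8)
    n,l,st,ce=cv2.connectedComponentsWithStats(d);
    if n<2: print('no window');return
    k=1+np.argmax(st[1:,4]);x0,y0,w,h=st[k,:4]
    sub=g[y0:y0+h,x0:x0+w].astype(int);wm=(sub>140).astype(np.uint8);wm[:3]=0;wm[-3:]=0;wm[:,:3]=0;wm[:,-3:]=0
    ys,xs=np.nonzero(wm);print(name,'window mm w %.1f h %.1f cx %.1f cy %.1f'%(w/s,h/s,60-(y0+h/2)/s,60-(x0+w/2)/s),'white: X %.1f Y %.1f bboxY %.1f..%.1f bboxX %.1f..%.1f'%(60-(y0+ys.mean())/s,60-(x0+xs.mean())/s,60-(x0+xs.max())/s,60-(x0+xs.min())/s,60-(y0+ys.max())/s,60-(y0+ys.min())/s) if len(ys) else '')
E
python3 -c "
from h import *
wh();digits('top','t10.png');digits('side','s10.png')
t,s=[rect(n,cv2.imread('pics/'+f),4) for n,f in(('top','t10.png'),('side','s10.png'))]
cv2.imwrite('pics/c10.png',np.hstack([t[:,100:380],s[:,100:380]]))
"
```

```text
t 17.42 r 70.7 th -22.4 toolth -24.7 z 20.2 Fr -0.9 Ft 0.7 Fz 0.4 q6 -0.84 [179.7  -0.6]
top blob 2070 ang 34.1 r 32.6
top blob 275 ang 0.0 r 39.6
top window mm w 24.5 h 25.8 cx 35.1 cy 2.2 white: X 35.0 Y 1.3 bboxY -9.0..7.5 bboxX 26.5..43.8
side blob 1666 ang 34.6 r 33.8
side blob 996 ang -43.2 r 38.2
side blob 209 ang 22.7 r 27.3
side blob 223 ang -10.7 r 38.9
side window mm w 22.5 h 22.2 cx 38.6 cy 8.5 white: X 38.4 Y 5.5 bboxY 2.0..9.0 bboxX 33.2..44.2
```

View pics/c10.png

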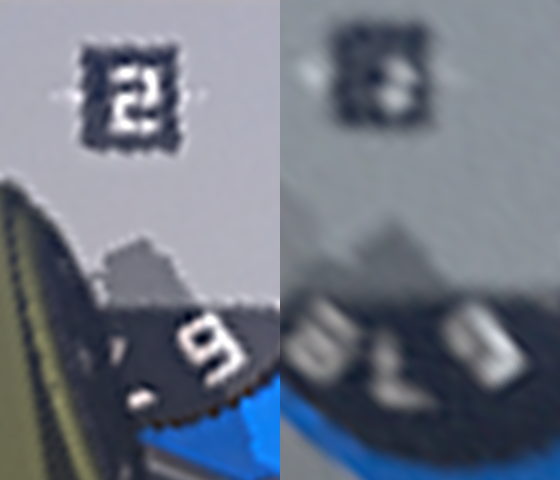

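Call:
{"method": "play_rows", "body": {"commands": [{"dx": -0.004,"dy": 0,"dz": 0,"ax": 0,"ay": 0,"az": 0},{"dx": -0.004,"dy": 0,"dz": 0,"ax": 0,"ay": -0.2,"az": 0},{"dx": -0.002,"dy": 0,"dz": 0,"ax": 0,"ay": -0.2,"az": 0},{"dx": -0.0015,"dy": 0,"dz": 0,"ax": 0,"ay": -0.2,"az": 0},{"dx": -0.001,"dy": 0,"dz": 0,"ax": 0,"ay": 0,"az": 0}]}}

```text
time_s: 17.93
ee_pos: [0.3761, 0.3347, 0.0197]
eef_rot: [3.137, -0.002, 3.083]
force: [-12.2, 1.3, 6.6]
grip_width: 0.0001
```

```bash
python3 -c "
from h import *
wh()"
```

```text
t 17.93 r 57.4 th -19.8 toolth -23.9 z 19.7 Fr 12.2 Ft -1.5 Fz 6.6 q6 -0.86 [ 1.798e+02 -1.000e-01]
```

Call:
{"method": "play_rows", "body": {"commands": [{"dx": -0.0008,"dy": -0.003,"dz": 0,"ax": 0,"ay": 0,"az": -3},{"dx": -0.0011,"dy": -0.004,"dz": 0,"ax": 0,"ay": 0,"az": -4.2},{"dx": -0.0012,"dy": -0.004,"dz": 0,"ax": 0,"ay": 0,"az": -4.2},{"dx": -0.0012,"dy": -0.004,"dz": 0,"ax": 0,"ay": 0,"az": -4.2},{"dx": -0.0012,"dy": -0.004,"dz": 0,"ax": 0,"ay": 0,"az": -4.2}]}}

```text
time_s: 18.35
ee_pos: [0.3802, 0.3153, 0.0195]
eef_rot: [3.137, -0.007, -2.84]
force: [-4.7, -0.3, 4.6]
grip_width: 0.0006
```

```bash
python3 -c "
from h import *
wh()"
```

```text
t 18.35 r 57.0 th 0.2 toolth -3.3 z 19.5 Fr 4.5 Ft -1.4 Fz 4.6 q6 -1.26 [179.7  -0.4]
```

Call:
{"method": "play_rows", "body": {"commands": [{"dx": -0.0012,"dy": -0.004,"dz": 0,"ax": 0,"ay": 0,"az": -4.2},{"dx": -0.0012,"dy": -0.004,"dz": 0,"ax": 0,"ay": 0,"az": -4.2},{"dx": -0.0011,"dy": -0.003,"dz": 0,"ax": 0,"ay": 0,"az": -3},{"dx": -0.0008,"dy": -0.0015,"dz": 0,"ax": 0,"ay": 0,"az": -1.5},{"dx": -0.0005,"dy": 0,"dz": 0,"ax": 0,"ay": 0,"az": 0}]}}

```text
time_s: 18.77
ee_pos: [0.3872, 0.3028, 0.0192]
eef_rot: [3.135, -0.014, -2.596]
force: [-4.0, -2.0, 3.6]
grip_width: 0.0008
```

```bash
python3 -c "
from h import *
wh();digits('top','t11.png');digits('side','s11.png')"
```

```text
t 18.77 r 56.7 th 14.6 toolth 10.7 z 19.2 Fr 4.4 Ft -0.7 Fz 3.6 q6 -1.54 [179.6  -0.8]
top window mm w 24.2 h 25.8 cx 35.1 cy 2.4 white: X 35.1 Y -0.7 bboxY -6.2..5.8 bboxX 26.8..43.8
side blob 208 ang -18.6 r 37.9
side blob 637 ang 28.2 r 37.3
side window mm w 10.0 h 11.2 cx 44.1 cy 14.8
```

```bash
cat >> h.py <<'E'
def win(fn):
    s=8;im=rect('top',cv2.imread('pics/'+fn),s);g=im.min(axis=2)
    yy,xx=np.mgrid[:120*s,:120*s];X=60-yy/s;Y=60-xx/s
    # ticks: bright, outside window, between it and 18 mm
    B=(X>22)&(X<48)
    d=((g<100)&B&(abs(Y-2.4)<14)).astype(np.uint8);d=cv2.morphologyEx(d,cv2.MORPH_CLOSE,np.ones((5,5)))
    ys,xs=np.nonzero(d);ex=lambda v:np.percentile(v,[2,98])
    wy=60-ex(xs)[::-1]/s;wx=60-ex(ys)[::-1]/s
    m=(g>130)&(X>wx[0]+.8)&(X<wx[1]-.8)&(Y>wy[0]+.8)&(Y<wy[1]-.8)
    t=(g>205)&(abs(X-wx.mean())<2.5)&(abs(Y-wy.mean())>10.3)&(abs(Y-wy.mean())<17)
    ty=Y[t];L=ty[ty>wy.mean()];R=ty[ty<wy.mean()];tx=X[t]
    print(fn,'win Y',wy.round(1),'X',wx.round(1),'mid',wy.mean().round(2),wx.mean().round(2),'digit Y',ex(Y[m]).round(1),'mid',ex(Y[m]).mean().round(2),'mean',Y[m].mean().round(2),'X',ex(X[m]).round(1),'ticks',[(q.mean().round(1),len(q)) for q in(L,R) if len(q)],tx.mean().round(1) if len(tx) else '')
E
python3 -c "
from h import *
win('t10.png');win('t11.png');win('t9.png')"
```

```text
t10.png win Y [-8.6 13.8] X [23.2 47.4] mid 2.57 35.31 digit Y [-4.5  7. ] mid 1.25 mean 1.28 X [27.  43.1] ticks [(np.float64(16.4), 506), (np.float64(-11.2), 323)] 35.8
t11.png win Y [-8.6 13.8] X [23.2 47.4] mid 2.56 35.31 digit Y [-5.8  5.4] mid -0.19 mean -0.71 X [26.9 43.2] ticks [(np.float64(16.5), 520), (np.float64(-11.2), 299)] 35.8
t9.png win Y [-8.5 13.8] X [23.2 47.2] mid 2.62 35.25 digit Y [ 4.4 10.2] mid 7.31 mean 7.36 X [25.6 42.5] ticks [(np.float64(16.4), 496), (np.float64(-11.2), 310)] 35.8
```

Call:
{"method": "play_rows", "body": {"commands": [{"dx": -0.001,"dy": -0.001,"dz": 0,"ax": 0,"ay": 0,"az": -1},{"dx": -0.001,"dy": -0.001,"dz": 0,"ax": 0,"ay": 0,"az": -1},{"dx": -0.0008,"dy": -0.0007,"dz": 0,"ax": 0,"ay": 0,"az": -0.7},{"dx": -0.0006,"dy": 0,"dz": 0,"ax": 0,"ay": 0,"az": 0},{"dx": -0.0003,"dy": 0,"dz": 0,"ax": 0,"ay": 0,"az": 0}]}}

```text
time_s: 19.28
ee_pos: [0.3886, 0.3008, 0.0188]
eef_rot: [3.134, -0.023, -2.554]
force: [-3.7, -2.3, 3.0]
grip_width: 0.0005
```

```bash
python3 -c "
from h import *
wh();snap('top','t12.png');win('t12.png')"
```

```text
t 19.28 r 56.8 th 17.0 toolth 13.1 z 18.8 Fr 4.3 Ft -0.5 Fz 3.0 q6 -1.58 [179.6  -1.3]
t12.png win Y [-8.6 13.9] X [23.2 47.4] mid 2.62 35.31 digit Y [-4.5  7.1] mid 1.31 mean 0.93 X [27.1 43.2] ticks [(np.float64(16.5), 522), (np.float64(-11.2), 342)] 35.8
```

Call:
{"method": "play_rows", "body": {"commands": [{"dx": -0.0008,"dy": -0.0005,"dz": 0,"ax": 0,"ay": 0,"az": -0.4},{"dx": -0.0008,"dy": -0.0003,"dz": 0,"ax": 0,"ay": 0,"az": -0.3},{"dx": -0.0005,"dy": 0,"dz": 0,"ax": 0,"ay": 0,"az": 0},{"dx": -0.0002,"dy": 0,"dz": 0,"ax": 0,"ay": 0,"az": 0},{"dx": 0,"dy": 0,"dz": 0,"ax": 0,"ay": 0,"az": 0}]}}

```text
time_s: 19.75
ee_pos: [0.3888, 0.3003, 0.0185]
eef_rot: [3.134, -0.029, -2.544]
force: [-2.0, -1.1, 0.8]
grip_width: 0.0006
```

```bash
python3 -c "
from h import *
wh();snap('top','t13.png');win('t13.png')"
```

```text
t 19.75 r 56.9 th 17.6 toolth 13.7 z 18.5 Fr 2.2 Ft -0.4 Fz 0.8 q6 -1.59 [179.6  -1.7]
t13.png win Y [-8.9 13.8] X [22.5 47.4] mid 2.44 34.94 digit Y [-4.1  7.1] mid 1.5 mean 1.08 X [27.  43.2] ticks [(np.float64(16.4), 518), (np.float64(-11.2), 367)] 35.7
```

Call:
{"method": "play_rows", "body": {"commands": [{"dx": 0.004,"dy": -0.0003,"dz": 0,"ax": 0,"ay": 0,"az": 0},{"dx": 0.008,"dy": -0.0006,"dz": 0,"ax": 0,"ay": 0,"az": 0},{"dx": 0.01,"dy": 0,"dz": -0.005,"ax": 0,"ay": 0,"az": 0},{"dx": 0.01,"dy": 0,"dz": -0.03,"ax": 0,"ay": 0,"az": 0},{"dx": 0.005,"dy": 0,"dz": -0.04,"ax": 0,"ay": 0,"az": 0}]}}

```text
time_s: 20.22
ee_pos: [0.3566, 0.2764, 0.0898]
eef_rot: [3.134, -0.038, -2.545]
force: [0.7, 0.5, 0.2]
grip_width: 0.0004
```

Call:
{"method": "play_rows", "body": {"commands": [{"dx": 0,"dy": -0.02,"dz": -0.035,"ax": 0,"ay": 0,"az": 0},{"dx": 0,"dy": -0.035,"dz": -0.02,"ax": 0,"ay": 0,"az": 0},{"dx": 0,"dy": -0.035,"dz": 0,"ax": 0,"ay": 0,"az": 0},{"dx": 0,"dy": -0.02,"dz": 0,"ax": 0,"ay": 0,"az": 0},{"dx": 0,"dy": 0,"dz": 0,"ax": 0,"ay": 0,"az": 0}]}}

```text
time_s: 20.63
ee_pos: [0.422, 0.1829, 0.1546]
eef_rot: [3.138, -0.023, -2.542]
force: [0.3, 1.3, -0.6]
grip_width: 0.0004
```

```bash
python3 -c "
from h import *
wh();snap('top','t14.png');win('t14.png');snap('side','s14.png');digits('top','t15.png')
t=rect('top',cv2.imread('pics/t14.png'),4)
a=cv2.imread('pics/t14.png')[80:200,190:420]
b=cv2.imread('pics/s14.png')[120:300,120:420]
o=np.zeros((600,760,3),np.uint8);o[:480,:280]=t[:,100:380];o[:240,290:750]=cv2.resize(a,(460,240));o[250:526,290:750]=cv2.resize(b,(460,276))
cv2.imwrite('pics/c14.png',o)"
```

```text
t 20.63 r 153.0 th 65.1 toolth 13.8 z 154.6 Fr -1.3 Ft 0.2 Fz -0.6 q6 -1.84 [179.8  -1.3]
t14.png win Y [-8.6 13.8] X [23.2 47.4] mid 2.56 35.31 digit Y [-4.1  7.1] mid 1.5 mean 1.09 X [27.  43.2] ticks [(np.float64(16.5), 578), (np.float64(-11.2), 380)] 35.8
top blob 2221 ang -39.4 r 35.3
top blob 1460 ang 30.4 r 34.3
top blob 2714 ang -3.0 r 33.3
top window mm w 24.5 h 25.8 cx 35.1 cy 2.2 white: X 35.2 Y 1.0 bboxY -9.0..7.5 bboxX 26.5..43.8
```

View pics/c14.png

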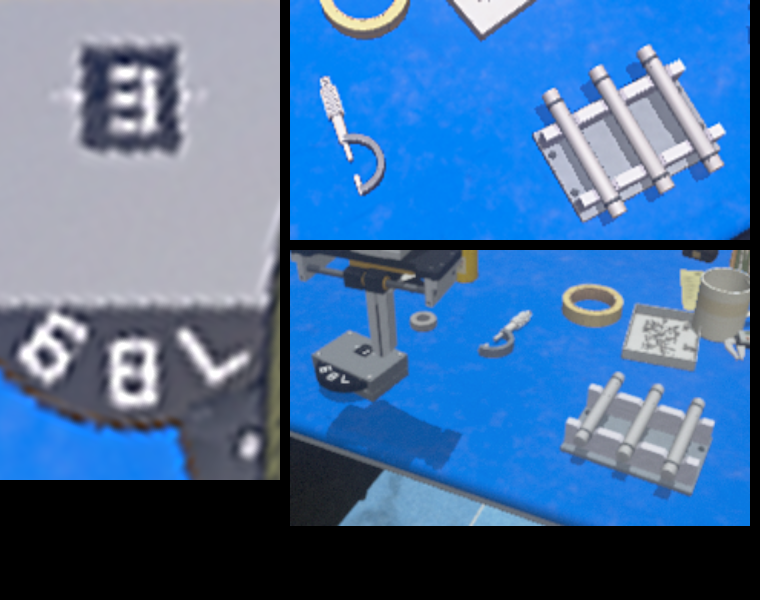

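```bash
python3 -c "
from h import *
print(workorder.hand_in())"
```

```text
the job is handed in; nothing more can be done
None
```

The loose bar is lying in the free pair of V-grooves and the 3 stands in the middle of the counter's window. I handed the job in at about 20.7 s of the 58 s allowed.

- **Bar:** I set it down with only a few newtons of contact and opened the fingers to 30 mm. In both camera views it sits parallel to and level with its two neighbours, which have not moved.
- **Counter:** I rolled the wheel with shut fingers, pressing mostly 3–5 N with brief peaks near 12 N. The second stroke partly lost contact and turned the wheel only about 22°, so it took one extra stroke.
- **Last check on the digit:** after the fingers backed away, the window showed a 3. It sits about 0.25 mm (0.4°) from the tick centre, allowing for parallax. The 8 opposite it at the front agrees to within about half a degree, once my roughly 1.6 mm error in the wheel's centre is taken out.
- **Other things:** the micrometer and the thread ring look unmoved; I judged that by eye, without measuring. The arm was clear of everything at hand-in.

No check failed. The side camera could not read the digit in the window, so that reading comes from the top camera alone.

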